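# Pack the gaming kit into its foam-lined carrying shell

## Task

Pack the gaming kit for the weekend: first slide the carrying shell's bifold door fully open by its orange handle, so that both panels fold up, then press every piece of kit that is on the desk (figurine, earbud case, charger, speaker, tin - some may be missing) into the foam cut-out outlined in its own colour, upright and fully home on the cut-out's floor. When all are in, slide the door fully closed again; leave the paperweight and the thumb caps where they are.

Things in the scene. Friction and masses are not known exactly. Their poses are not given: they have to be found in the camera images.
- shell: navy carrying shell, fixed to the desk. Origin on the desk; in its own axes it spans x -125..+125 mm and y -200..+160 mm; side walls 10 mm thick rise to 66 mm. Inside is firm dark foam under a two-panel bifold door hinged at shell y = +150 mm, 76 mm above the desk; each flat panel is 150 mm long in y and 215 mm wide
- foam_top (a point): point on the foam's flat top face, 50 mm above the desk, over the shell's origin (axes as the shell's). The five rectangular cut-outs are 34 mm deep, with a 2 mm bevel at the mouth; their floor is 16 mm above the desk
- door (a joint): travel (m) of the bifold door's leading bar along shell +y: 0 closed (panels almost flat, middle hinge 22 mm raised), 0.216 fully open: the panels stand folded as a steep tent, ridge 220 mm above the desk, over the shell's +y end, from shell y = +70 mm (leading bar) to +150. Needs about 4 to 10 N along the track; stays where it is left
- door_handle (a point): on the axis of the orange upright handle of the door's leading bar: a block 26 mm in shell x, 16 mm in shell y, top 13 mm above this point, foot 31 mm below. It stays upright and slides along shell y only: shell (0, -171) mm when closed, (0, +45) fully open, 109 mm above the desk. The panels lie on its +y side: pinch it across shell x
- figurine: orange toy figurine, a block 40 mm in its own x, 32 mm in its own y, 44 mm tall, about 70 g (give or take a third), standing on the desk; its lowest 10 mm taper inwards by 3 mm a side; origin at the centre of its underside, z up. May be absent
- figurine_nest (a point): centre of the floor of the figurine's cut-out, at shell (-50, -115) mm, axes as the shell's; 43 mm in shell x by 35 mm in shell y, outlined in the item's colour. The item goes in upright, its x axis along shell x, either way round. Soft ribs on the y sides, 11 mm below the foam top, squeeze it: it must be pushed down with about 6 to 12 N, and once home stands 10 mm above the foam
- earbuds: white earbud case 46 mm in its own x, 38 mm in its own y, 42 mm tall, about 70 g (give or take a third), standing on the desk; its lowest 10 mm taper inwards by 3 mm a side; origin at the centre of its underside, z up. May be absent
- earbuds_nest (a point): centre of the floor of the earbuds's cut-out, at shell (50, -115) mm, axes as the shell's; 49 mm in shell x by 41 mm in shell y, outlined in the item's colour. The item goes in upright, its x axis along shell x, either way round. Soft ribs on the y sides, 11 mm below the foam top, squeeze it: it must be pushed down with about 6 to 12 N, and once home stands 8 mm above the foam
- charger: blue plug-in charger 36 mm in its own x, 36 mm in its own y, 42 mm tall, about 70 g (give or take a third), standing on the desk; its lowest 10 mm taper inwards by 3 mm a side; origin at the centre of its underside, z up. May be absent
- charger_nest (a point): centre of the floor of the charger's cut-out, at shell (-50, -60) mm, axes as the shell's; 39 mm in shell x by 39 mm in shell y, outlined in the item's colour. The item goes in upright, its x axis along shell x, either way round. Soft ribs on the y sides, 11 mm below the foam top, squeeze it: it must be pushed down with about 6 to 12 N, and once home stands 8 mm above the foam
- speaker: green mini speaker 44 mm in its own x, 32 mm in its own y, 44 mm tall, about 70 g (give or take a third), standing on the desk; its lowest 10 mm taper inwards by 3 mm a side; origin at the centre of its underside, z up. May be absent
- speaker_nest (a point): centre of the floor of the speaker's cut-out, at shell (50, -60) mm, axes as the shell's; 47 mm in shell x by 35 mm in shell y, outlined in the item's colour. The item goes in upright, its x axis along shell x, either way round. Soft ribs on the y sides, 11 mm below the foam top, squeeze it: it must be pushed down with about 6 to 12 N, and once home stands 10 mm above the foam
- tin: yellow tin 32 mm in its own x, 36 mm in its own y, 42 mm tall, about 70 g (give or take a third), standing on the desk; its lowest 10 mm taper inwards by 3 mm a side; origin at the centre of its underside, z up. May be absent
- tin_nest (a point): centre of the floor of the tin's cut-out, at shell (-50, -5) mm, axes as the shell's; 35 mm in shell x by 39 mm in shell y, outlined in the item's colour. The item goes in upright, its x axis along shell x, either way round. Soft ribs on the y sides, 11 mm below the foam top, squeeze it: it must be pushed down with about 6 to 12 N, and once home stands 8 mm above the foam
- paperweight: frosted glass cube, 50 mm, a bystander; origin under its centre
- cap1: black thumb cap, 22 mm across and 12 mm tall, a bystander; origin under its centre
- cap2: black thumb cap, 22 mm across and 12 mm tall, a bystander; origin under its centre

How it is judged:
By the outcome, as a careful person would: the job done as asked, in the order asked, and still so for the second after the job is handed in, with the robot touching nothing.
Of figurine, earbuds, charger, speaker, tin only 3 to 5 are there at a start; the rules pass over those that are not, and their reading is None.
At some moment in a run one of figurine, earbuds, charger, speaker, tin may be knocked a few centimetres aside while the robot is not near it.
It also fails if it takes over 210 s, if anything falls off the work surface, if the arm or the gripper's body presses on something with over 40 N, if the wrist force passes 120 N, or if a joint passes its speed limit or range.

## Robot

A 6-joint arm with a two-finger parallel gripper is mounted at the origin on the work surface. World frame = base frame: x ahead of the robot, y to its left, z up, the work surface at z = 0. Lengths are in mm, angles in rad, forces in N, time in s.
With the tool pointing down it reaches from about 275 to 975 mm from the base axis. Payload 8.4 kg.
Tool frame: the origin (TCP) lies at the very end of the fingers, on their centre line; the grasp point (between the pads) lies 19 mm behind it; z points along the fingers, x is the direction in which the jaws open and shut, and the axes are right-handed (so a half turn about z gives the same grasp; the last joint's range is limited). The gripper opens to 92 mm and grips with 3 to 60 N. Pads are 20 mm wide; open, the fingers measure 128 mm over their backs; the gripper's body (75 mm by 189 mm) begins 69 mm behind the grasp point.
Start: joints at [-1.213, 0.353, 1.633, -0, 1.155, -0.002], TCP at [220.053, -584.982, 214.583] pointing down, gripper open.
Joint ranges: [-2.63, 2.63], [-0.92, 2.1], [0.06, 2.66], [-1.3, 4.44], [0, 2.69], [-3.02, 3.02]. Speed limits (rad/s): [2.22, 2.22, 2.79, 3.14, 3.14, 3.14].

## Interface

Orientations are given as a unit quaternion [w, x, y, z].
In Python, from plant import read_state, capture, sign_off gives the robot as it stands.
- The arm moves only by the shell command python3 -m jog 'ROWS' [FORCE]. ROWS is JSON, a list of rows, each an object of numbers: "dx", "dy", "dz": the shift along the tool's x, y, z in cm; "rx", "ry", "rz": the turn, a rotation vector about the tool's x, y, z in rad; "fingers": the opening, from -1 (shut) to 1 (fully open). In form: [{"dx": .., "dy": .., "dz": .., "rx": .., "ry": .., "rz": .., "fingers": ..}, ...]. A call has 1 to 12 rows; each row is the pose to reach, as a shift and turn from the pose commanded when the call began, along the tool's axes at that moment; what a row does not reach only later rows make up. A row lasts 1/12 s, in which the tool goes at most 41.7 mm and 7.16 degrees, less where a joint would pass 70% of its speed; a pose out of reach is approached as far as the arm can. A call with a gripper value outside its range is refused whole. The fingers move at their own pace and stop on an object; FORCE is the grip in N (left out, the last holds). Time passes only in rows, so rows that repeat a pose let the fingers close. It gives the time, the measured TCP pose, the force and the opening at its end, in the units of the state.
- read_state(): the state, without advancing time (a new reading comes with each control period).
- capture(name): name is "scene" or "side" or "wrist"; returns a dict with "frame" (420x560x3 uint8, red, green, blue), "fx", "fy", "cx", "cy" (pixels), "R" (3x3) and "t" (3): a world point X has camera coordinates R X + t. Camera axes: x right, y down, z forward; pixel columns grow to the right and rows downward; lengths in mm; the calibration is good to about 2 mm. A picture is of the moment at which its call begins. There is no depth.
- sign_off(): hands the job in, once; it reports no verdict.
The state is a dict: "t": time; "joint_pos": joint angles; "dq": joint speeds; "joint_efforts": joint torques, N m; "ee_pos": TCP position; "ee_rot": TCP orientation; "wrist_force": force on the tool from outside, world axes, zero at the start; "torque": the same for the moment, N m; "grip_width": finger opening in mm.
Only numpy, scipy, OpenCV 4.12 (cv2) and the standard library are available. Lean on these libraries where they do the work, as an engineer would, in place of code of your own. Each camera call takes 0.05 s, during which the arm holds its last target. There are 200 camera calls.

## Working session

There is one attempt and no reset: what is moved stays moved. The work goes in short steps, Python scripts to look and compute and a shell command to move; the robot and the scene stay as the last step left them, time stands still between calls to the robot, and variables do not carry over. Pictures are saved under pics/ and viewed, about 12 in all and at most 16, crops included, and the job is handed in when it is done.

```bash
ls; mkdir -p pics; python3 - <<'E'
from plant import *
import cv2
s=read_state();print({k:(v if not hasattr(v,'__len__') else [round(float(x),4) for x in v]) for k,v in s.items()})
for n in ("scene","side","wrist"):
    c=capture(n);cv2.imwrite(f"pics/{n}0.png",cv2.cvtColor(c["frame"],cv2.COLOR_RGB2BGR))
    print(n,c["fx"],c["cx"],c["cy"],[[round(float(v),3) for v in r] for r in c["R"]],c["t"])
E
```

```text
pics
{'t': 0.0, 'joint_pos': [-1.2134, 0.3536, 1.6342, 0.0, 1.1552, -0.0024], 'dq': [-0.0003, 0.0004, 0.0001, -0.0004, -0.0003, 0.0004], 'joint_efforts': [-0.0014, -59.3851, -33.4213, 0.0697, 0.0235, -0.0001], 'ee_pos': [219.8654, -584.5014, 213.8568], 'ee_rot': [-0.0004, 0.8222, -0.5692, -0.0006], 'wrist_force': [0.1239, -0.0939, -0.1515], 'torque': [0.023, -0.009, -0.0165], 'grip_width': 92.02839211465012}
scene 449.68786166838294 281.1792928382815 208.66174291665166 [[0.073, 0.997, -0.016], [0.712, -0.063, -0.699], [-0.698, 0.039, -0.715]] [ -15.99170187 -361.0091085  1538.90222919]
side 416.49038257228057 293.96633298941964 209.79816103606402 [[-0.999, -0.034, -0.018], [-0.009, 0.653, -0.757], [0.038, -0.757, -0.653]] [ 621.8080058   107.99934195 1214.93883566]
wrist 331.645872069671 283.30326974193014 210.93222879108302 [[0.353, -0.936, -0.002], [-0.894, -0.337, 0.296], [-0.277, -0.103, -0.955]] [-622.46992036  -32.83719405  393.05158927]
```

View pics/scene0.png

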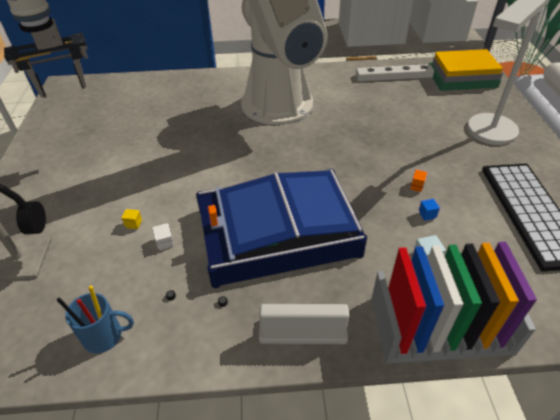

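View pics/side0.png

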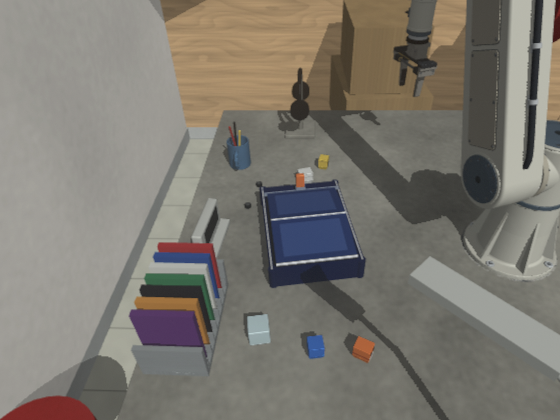

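Visible: tin (132,218), earbuds (163,237), figurine (419,180) and charger (430,209) in the scene view. The glass cube is at (430,245) and the caps at (171,295) and (223,301). There is no speaker. Next I'll zoom in on the shell and fit the items by silhouette.

```bash
cat > h.py <<'E'
import numpy as np, cv2
from scipy.optimize import minimize
from scipy.spatial.transform import Rotation as Rot
from plant import read_state, capture, sign_off
DIM=dict(figurine=(40,32,44),earbuds=(46,38,42),charger=(36,36,42),speaker=(44,32,44),tin=(32,36,42))
NEST=dict(figurine=(-50,-115),earbuds=(50,-115),charger=(-50,-60),speaker=(50,-60),tin=(-50,-5))
def proj(c,P):
    q=np.atleast_2d(P)@np.array(c["R"]).T+np.array(c["t"]); return np.c_[c["fx"]*q[:,0]/q[:,2]+c["cx"],c["fy"]*q[:,1]/q[:,2]+c["cy"]]
def ray(c,u,v,z):
    R=np.array(c["R"]);o=-R.T@np.array(c["t"]);d=R.T@np.array([(u-c["cx"])/c["fx"],(v-c["cy"])/c["fy"],1]);return o+d*(z-o[2])/d[2]
def save(c,n,box=None,k=1):
    f=cv2.cvtColor(c["frame"],cv2.COLOR_RGB2BGR)
    if box: f=f[box[1]:box[3],box[0]:box[2]]
    cv2.imwrite(n,cv2.resize(f,None,fx=k,fy=k,interpolation=cv2.INTER_CUBIC))
def mask(c,col):
    h=cv2.cvtColor(c["frame"],cv2.COLOR_RGB2HSV).astype(int);H,S,V=h[...,0],h[...,1],h[...,2]
    r={"figurine":(H<14)&(S>150)&(V>90),"tin":(H>20)&(H<32)&(S>140)&(V>90),"charger":(H>105)&(H<118)&(S>170)&(V>110),"speaker":(H>45)&(H<80)&(S>120)&(V>60),"earbuds":(S<45)&(V>150)}[col]
    return r.astype(np.uint8)
def box(name,x,y,a,z=0):
    dx,dy,h=DIM[name];P=[]
    for zz,t in((0,3),(10,0),(h,0)):
        for i in(-1,1):
            for j in(-1,1): P.append((i*(dx/2-t),j*(dy/2-t),zz+z))
    P=np.array(P);c,s=np.cos(a),np.sin(a);return np.c_[P[:,0]*c-P[:,1]*s+x,P[:,0]*s+P[:,1]*c+y,P[:,2]]
def fit(name,views,x0,z=0,win=45):
    K=8;tg=[]
    for c in views:
        u,v=proj(c,[*x0[:2],z+20])[0];u0,v0=int(u)-win,int(v)-win
        m=mask(c,name);m=cv2.copyMakeBorder(m,win*2,win*2,win*2,win*2,cv2.BORDER_CONSTANT)[v0+2*win:v0+4*win,u0+2*win:u0+4*win]
        n,l,st,_=cv2.connectedComponentsWithStats(m)
        if n<2: continue
        m=(l==1+np.argmax(st[1:,4])).astype(np.float32)
        tg.append((c,u0,v0,cv2.resize(m,None,fx=K/2,fy=K/2,interpolation=cv2.INTER_LINEAR)))
    def cost(p):
        e=0
        for c,u0,v0,m in tg:
            q=(proj(c,box(name,*p,z))-[u0,v0]+.5)*K/2-.5
            im=np.zeros(m.shape,np.float32);cv2.fillConvexPoly(im,cv2.convexHull(np.round(q*16).astype(np.int32)),1,cv2.LINE_AA,4)
            e+=np.abs(im-m).sum()/m.sum()
        return e/len(tg)
    best=None
    for a in np.arange(-1.5,1.6,.25):
        S=np.array([[0,0,0],[8,0,0],[0,8,0],[0,0,.2]])+[*x0[:2],a]
        r=minimize(cost,[*x0[:2],a],method="Nelder-Mead",options=dict(initial_simplex=S,maxiter=80))
        if best is None or r.fun<best.fun:best=r
    return best.x,best.fun,len(tg)
def tool(p=None):
    s=read_state();q=s["ee_rot"];return s,np.array(s["ee_pos"]),Rot.from_quat([q[1],q[2],q[3],q[0]])
def goto(x,y,z,jaw):
    """cm shifts & rotvec from the measured pose for tool down, jaw axis at world angle jaw"""
    s,p,R=tool();best=None
    for k in(-2,-1,0,1,2):
        a=jaw+k*np.pi;T=np.array([[np.cos(a),np.sin(a),0],[np.sin(a),-np.cos(a),0],[0,0,-1]])
        r=(R.inv()*Rot.from_matrix(T)).as_rotvec()
        if best is None or np.linalg.norm(r)<np.linalg.norm(best):best=r
    d=R.inv().apply(np.array([x,y,z])-p)/10
    print("d",d.round(2),"r",best.round(3),"j6",round(float(s["joint_pos"][5]),2))
E
python3 - <<'E'
from h import *
C=[capture("scene"),capture("side")]
for n,(u,v) in dict(figurine=(419,182),charger=(430,210),tin=(132,220),earbuds=(163,238)).items():
    x0=ray(C[0],u,v,20);print(n,x0[:2].round(),*[np.round(o,3) for o in fit(n,C,x0)])
print("caps",[ray(C[0],u,v,6)[:2].round() for u,v in((171,295),(223,301))],"pw",ray(C[0],430,247,25)[:2].round())
a=cv2.resize(cv2.cvtColor(C[0]["frame"],4)[160:290,185:375],None,fx=4,fy=4,interpolation=2)
b=cv2.resize(cv2.cvtColor(C[1]["frame"],4)[165:290,250:370],None,fx=4,fy=4,interpolation=2)
cv2.imwrite("pics/a.png",a);cv2.imwrite("pics/b.png",b)
E
```

```text
figurine [457. 358.] [ 4.53174e+02  3.55393e+02 -4.43000e-01] 0.331 2
charger [563. 356.] [535.767 366.104   1.057] 1.252 1
tin [ 531. -401.] [ 5.29147e+02 -4.01461e+02 -5.20000e-02] 0.334 2
earbuds [ 599. -316.] [ 586.069 -326.918   -1.57 ] 0.724 2
caps [array([ 756., -284.]), array([ 781., -168.])] pw [686. 317.]
```

View pics/a.png

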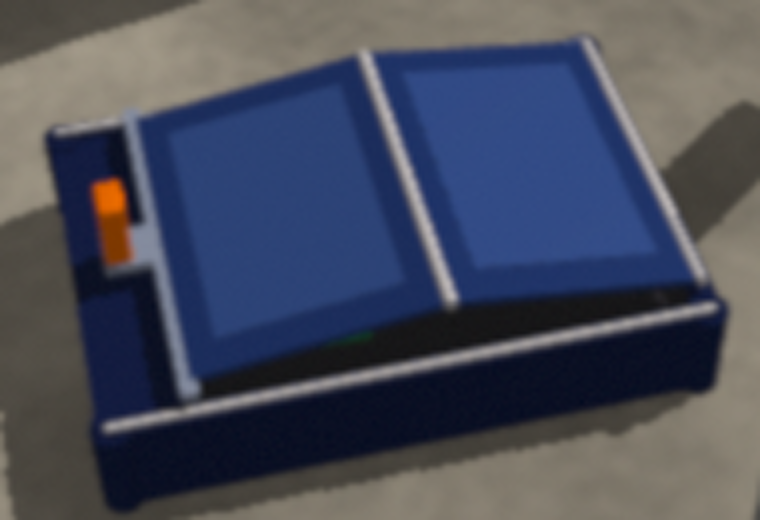

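View pics/b.png

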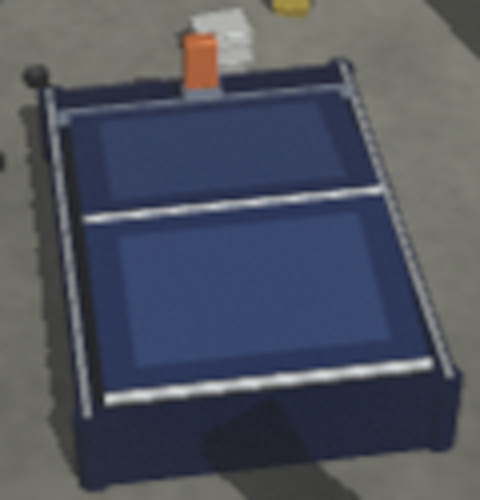

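```bash
cat > shellfit.py <<'E'
from h import *
from scipy.optimize import least_squares
def S2W(p,P):
    P=np.atleast_2d(np.array(P,float));c,s=np.cos(p[2]),np.sin(p[2]);return np.c_[P[:,0]*c-P[:,1]*s+p[0],P[:,0]*s+P[:,1]*c+p[1],P[:,2]]
def fitshell(C,obs):
    f=lambda p:np.concatenate([(proj(C[i],S2W(p,P))-uv).ravel() for i,P,uv in obs])
    r=least_squares(f,[600,0,0.1],loss="soft_l1",x_scale=[10,10,.05]);return r.x,f(r.x).reshape(-1,2)
E
python3 - <<'E'
from shellfit import *
C=[capture("scene"),capture("side")]
obs=[(0,(125,-200,66),(210.5,267)),(0,(-125,-200,66),(197.5,192.5)),(0,(125,160,66),(365.5,236)),(0,(0,-171,122),(211.7,206)),(0,(-107,0,98),(276,173.5)),(0,(107,0,98),(298,235.5)),
(1,(-125,-200,66),(336.2,180.7)),(1,(125,-200,66),(262,187.5)),(1,(125,160,66),(271,269)),(1,(-125,160,66),(364,259)),(1,(0,-171,122),(300,174)),(1,(107,0,98),(271,219.5)),(1,(-107,0,98),(345,212))]
p,r=fitshell(C,obs);print(p.round(3));print(r.round(1).tolist())
for c,pts in((C[0],[(419,176),(419,186),(430,205),(430,213),(132,214),(132,225),(163,232),(163,243),(163,260),(430,225)]),(C[1],[(364,343),(364,356),(316,342),(316,354),(324,158),(324,165),(305,174),(308,179),(325,185),(320,370)])):
    h=cv2.cvtColor(c["frame"],cv2.COLOR_RGB2HSV);print([(q,h[q[1],q[0]].tolist()) for q in pts])
a=[cv2.resize(cv2.cvtColor(c["frame"],4)[y:y+60,x:x+95],None,fx=4,fy=4,interpolation=2) for c,x,y in((C[0],100,200),(C[0],380,160),(C[1],265,145),(C[1],290,325))]
cv2.imwrite("pics/c.png",np.vstack([np.hstack(a[:2]),np.hstack(a[2:])]))
E
```

```text
[ 5.79116e+02 -1.50080e+01  1.65000e-01]
[[-1.1, 1.3], [-0.6, -1.3], [1.1, 0.7], [0.3, 1.7], [-1.1, -0.5], [-1.1, -0.5], [0.5, -0.9], [-1.4, -0.5], [-0.5, 2.3], [1.2, 1.7], [0.1, 0.6], [0.2, 0.7], [0.6, 0.7]]
[((419, 176), [13, 255, 227]), ((419, 186), [13, 255, 103]), ((430, 205), [106, 235, 196]), ((430, 213), [107, 226, 105]), ((132, 214), [25, 255, 225]), ((132, 225), [24, 255, 123]), ((163, 232), [20, 21, 221]), ((163, 243), [15, 18, 112]), ((163, 260), [20, 40, 142]), ((430, 225), [20, 39, 152])]
[((364, 343), [10, 168, 172]), ((364, 356), [10, 162, 140]), ((316, 342), [110, 161, 154]), ((316, 354), [110, 157, 149]), ((324, 158), [24, 146, 176]), ((324, 165), [24, 144, 158]), ((305, 174), [45, 6, 175]), ((308, 179), [38, 6, 173]), ((325, 185), [116, 88, 64]), ((320, 370), [27, 19, 124])]
```

View pics/c.png

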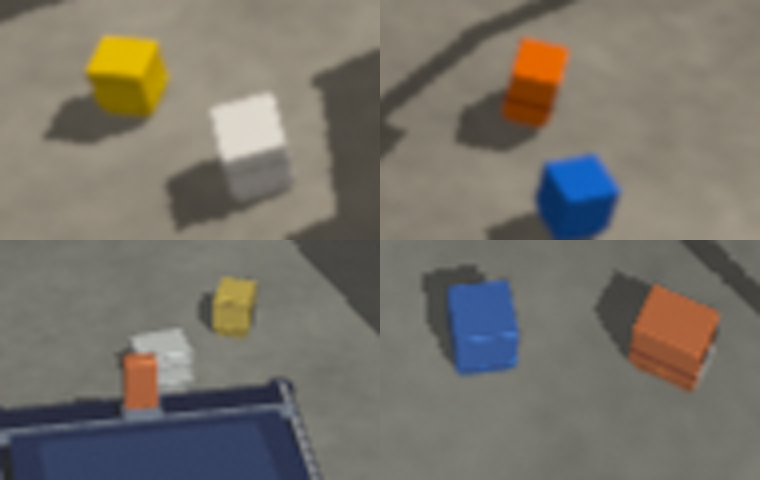

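```bash
sed -i 's/"figurine":(H<14)[^,]*,/"figurine":(H<17)\&(S>130)\&(V>40),/; s/"tin":(H>20)[^,]*,/"tin":(H>19)\&(H<32)\&(S>100)\&(V>50),/; s/"charger":(H>105)[^,]*,/"charger":(H>102)\&(H<115)\&(S>140)\&(V>50),/' h.py
python3 - <<'E'
from shellfit import *
C=[capture("scene"),capture("side")]
for n,x0 in dict(figurine=(453,355),charger=(560,356),tin=(529,-401),earbuds=(595,-320)).items():
    print(n,*[np.round(o,3) for o in fit(n,C[:1] if n=="earbuds" else C,x0,win=30)])
goto(607,-184,190,.165)
E
```

```text
figurine [ 4.53226e+02  3.55341e+02 -4.45000e-01] 0.114 2
charger [561.476 350.035   1.603] 0.181 2
tin [ 5.29391e+02 -4.01535e+02 -2.22000e-01] 0.114 2
earbuds [ 565.437 -333.241    1.413] 0.49 1
d [-23.91 -50.34   2.46] r [-0.     0.    -1.376] j6 -0.0
```

```bash
python3 -m jog '[{"dx":-23.9,"dy":-50.3,"dz":2.4,"rz":-1.376},{"dx":-23.9,"dy":-50.3,"dz":2.4,"rz":-1.376},{"dx":-23.9,"dy":-50.3,"dz":2.4,"rz":-1.376},{"dx":-23.9,"dy":-50.3,"dz":2.4,"rz":-1.376},{"dx":-23.9,"dy":-50.3,"dz":2.4,"rz":-1.376},{"dx":-23.9,"dy":-50.3,"dz":2.4,"rz":-1.376},{"dx":-23.9,"dy":-50.3,"dz":2.4,"rz":-1.376},{"dx":-23.9,"dy":-50.3,"dz":2.4,"rz":-1.376},{"dx":-23.9,"dy":-50.3,"dz":2.4,"rz":-1.376},{"dx":-23.9,"dy":-50.3,"dz":2.4,"rz":-1.376},{"dx":-23.9,"dy":-50.3,"dz":2.4,"rz":-1.376},{"dx":-23.9,"dy":-50.3,"dz":2.4,"rz":-1.376}]'; python3 -m jog '[{"fingers":1}]';python3 - <<'E'
from h import *
goto(607,-184,190,.165)
E
```

```text
d [-23.91 -50.34   2.46] r [-0.     0.    -1.376] j6 -0.0validation failed for argument at $[0]...
validation failed for argument at $[0]...
```

```bash
python3 -m jog '[{"dx":0,"dy":0,"dz":0,"rx":0,"ry":0,"rz":0,"fingers":1}]'; python3 -m jog --help | head -30
```

```text
t: 0.53
ee_pos: [220.0, -585.0, 214.6]
ee_rot: [0.0, 0.822, -0.569, -0.0]
wrist_force: [0.1, -0.1, -0.4]
grip_width: 91.9invalid input: not JSON, or not a number
```

All keys are required in each row.

```bash
python3 -m jog '[{"dx":-8,"dy":-17,"dz":0.8,"rx":0,"ry":0,"rz":-0.5,"fingers":1},{"dx":-8,"dy":-17,"dz":0.8,"rx":0,"ry":0,"rz":-0.5,"fingers":1},{"dx":-8,"dy":-17,"dz":0.8,"rx":0,"ry":0,"rz":-0.5,"fingers":1},{"dx":-8,"dy":-17,"dz":0.8,"rx":0,"ry":0,"rz":-0.5,"fingers":1},{"dx":-23.9,"dy":-50.3,"dz":2.4,"rx":0,"ry":0,"rz":-1.376,"fingers":1},{"dx":-23.9,"dy":-50.3,"dz":2.4,"rx":0,"ry":0,"rz":-1.376,"fingers":1},{"dx":-23.9,"dy":-50.3,"dz":2.4,"rx":0,"ry":0,"rz":-1.376,"fingers":1},{"dx":-23.9,"dy":-50.3,"dz":2.4,"rx":0,"ry":0,"rz":-1.376,"fingers":1},{"dx":-23.9,"dy":-50.3,"dz":2.4,"rx":0,"ry":0,"rz":-1.376,"fingers":1},{"dx":-23.9,"dy":-50.3,"dz":2.4,"rx":0,"ry":0,"rz":-1.376,"fingers":1},{"dx":-23.9,"dy":-50.3,"dz":2.4,"rx":0,"ry":0,"rz":-1.376,"fingers":1},{"dx":-23.9,"dy":-50.3,"dz":2.4,"rx":0,"ry":0,"rz":-1.376,"fingers":1}]';python3 - <<'E'
from h import *
goto(607,-184,190,.165)
E
```

```text
t: 1.53
ee_pos: [568.2, -223.7, 193.2]
ee_rot: [0.0, 0.996, 0.087, 0.0]
wrist_force: [0.6, -1.2, -0.3]
grip_width: 91.9
d [ 4.51 -3.25  0.32] r [ 0.    -0.     0.008] j6 -0.55
```

```bash
python3 -m jog '[{"dx":4.5,"dy":-3.2,"dz":0.3,"rx":0,"ry":0,"rz":0.01,"fingers":1},{"dx":4.5,"dy":-3.2,"dz":0.3,"rx":0,"ry":0,"rz":0.01,"fingers":1},{"dx":4.5,"dy":-3.2,"dz":0.3,"rx":0,"ry":0,"rz":0.01,"fingers":1},{"dx":4.5,"dy":-3.2,"dz":0.3,"rx":0,"ry":0,"rz":0.01,"fingers":1}]';python3 - <<'E'
from h import *
c=capture("wrist");save(c,"pics/w1.png")
print(proj(c,[[607,-184,122],read_state()["ee_pos"]]))
goto(607,-184,92,.165)
E
```

```text
t: 1.87
ee_pos: [605.9, -186.3, 189.7]
ee_rot: [0.0, 0.997, 0.078, -0.0]
wrist_force: [0.5, -0.2, 0.1]
grip_width: 91.9
[[284.25014396 223.86944664]
 [280.59986363 268.38812098]]
d [ 0.23 -0.28  9.79] r [ 0.     0.001 -0.01 ] j6 -0.46
```

View pics/w1.png

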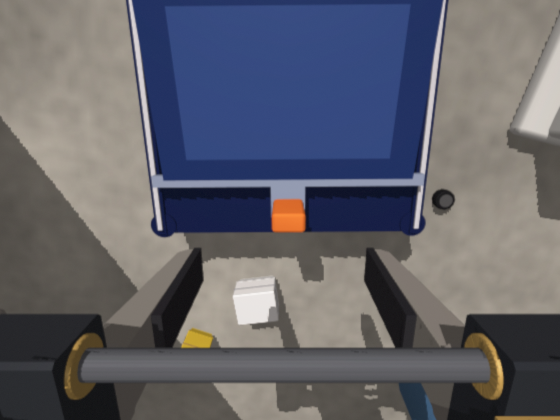

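```bash
python3 - <<'E'
from h import *
c=capture("wrist")
h=cv2.cvtColor(c["frame"],cv2.COLOR_RGB2HSV).astype(int)
m=(h[...,0]<17)&(h[...,1]>150)&(h[...,2]>60);m[:190]=0;m[240:]=0
for r in range(196,236,3):
    cc=np.where(m[r,260:320])[0]; print(r,(cc.min()+260,cc.max()+260,int(h[r,260+cc].mean(0)[2])) if len(cc) else None)
print([ray(c,u,v,z).round(1) for u,v,z in((289,230,122),(289,208,122),(164,226,66),(412,224,66),(289,219,122))])
R=np.array(c["R"]);print((-R.T@np.array(c["t"])).round())
E
```

```text
196 None
199 (np.int64(277), np.int64(301), 213)
202 (np.int64(275), np.int64(302), 215)
205 (np.int64(274), np.int64(303), 215)
208 (np.int64(274), np.int64(304), 215)
211 (np.int64(274), np.int64(305), 217)
214 (np.int64(273), np.int64(306), 240)
217 (np.int64(273), np.int64(306), 233)
220 (np.int64(273), np.int64(306), 230)
223 (np.int64(273), np.int64(306), 227)
226 (np.int64(273), np.int64(306), 224)
229 (np.int64(274), np.int64(305), 215)
232 None
235 None
[array([ 610.8, -189.2,  122. ]), array([ 608. , -171.9,  122. ]), array([ 498.1, -224.1,   66. ]), array([ 728.1, -185.8,   66. ]), array([ 609.4, -180.4,  122. ])]
[ 593. -102.  360.]
```

```bash
python3 - <<'E'
from h import *
goto(609.5,-182,93,.165)
E
python3 -m jog '[{"dx":0.4,"dy":-0.3,"dz":3,"rx":0,"ry":0,"rz":-0.01,"fingers":0.3},{"dx":0.4,"dy":-0.3,"dz":6,"rx":0,"ry":0,"rz":-0.01,"fingers":0.2},{"dx":0.4,"dy":-0.3,"dz":8,"rx":0,"ry":0,"rz":-0.01,"fingers":0},{"dx":0.4,"dy":-0.3,"dz":9.6,"rx":0,"ry":0,"rz":-0.01,"fingers":0},{"dx":0.4,"dy":-0.3,"dz":9.6,"rx":0,"ry":0,"rz":-0.01,"fingers":0},{"dx":0.4,"dy":-0.3,"dz":9.6,"rx":0,"ry":0,"rz":-0.01,"fingers":0}]' 25
python3 - <<'E'
from h import *
goto(609.5,-182,93,.165)
E
```

```text
d [ 0.53 -0.49  9.7 ] r [ 0.     0.001 -0.011] j6 -0.46
t: 2.47
ee_pos: [608.3, -184.2, 93.9]
ee_rot: [-0.0, 0.997, 0.082, -0.001]
wrist_force: [1.0, 0.4, 0.1]
grip_width: 54.3
d [ 0.16 -0.19  0.09] r [-0.001  0.002 -0.002] j6 -0.46
```

```bash

python3 -m jog '[{"dx":0.1,"dy":-0.2,"dz":0,"rx":0,"ry":0,"rz":0,"fingers":-1},{"dx":0.1,"dy":-0.2,"dz":0,"rx":0,"ry":0,"rz":0,"fingers":-1},{"dx":0.1,"dy":-0.2,"dz":0,"rx":0,"ry":0,"rz":0,"fingers":-1},{"dx":0.1,"dy":-0.2,"dz":0,"rx":0,"ry":0,"rz":0,"fingers":-1},{"dx":0.1,"dy":-0.2,"dz":0,"rx":0,"ry":0,"rz":0,"fingers":-1},{"dx":0.1,"dy":-0.2,"dz":0,"rx":0,"ry":0,"rz":0,"fingers":-1},{"dx":0.1,"dy":-0.2,"dz":0,"rx":0,"ry":0,"rz":0,"fingers":-1},{"dx":0.1,"dy":-0.2,"dz":0,"rx":0,"ry":0,"rz":0,"fingers":-1}]' 25
python3 -m jog '[{"dx":0,"dy":-2,"dz":0,"rx":0,"ry":0,"rz":0,"fingers":-1},{"dx":0,"dy":-4,"dz":0,"rx":0,"ry":0,"rz":0,"fingers":-1},{"dx":0,"dy":-4,"dz":0,"rx":0,"ry":0,"rz":0,"fingers":-1}]' 25
```

```text
t: 3.13
ee_pos: [609.0, -181.3, 95.0]
ee_rot: [0.0, 0.997, 0.083, -0.001]
wrist_force: [-6.4, -2.2, 8.0]
grip_width: 26.0
t: 3.38
ee_pos: [602.0, -139.7, 95.0]
ee_rot: [-0.0, 0.997, 0.083, -0.001]
wrist_force: [-7.0, 1.2, 7.0]
grip_width: 25.5
```

```bash

python3 -m jog '[{"dx":0,"dy":-2,"dz":0,"rx":0,"ry":0,"rz":0,"fingers":-1},{"dx":0,"dy":-4,"dz":0,"rx":0,"ry":0,"rz":0,"fingers":-1},{"dx":0,"dy":-6,"dz":0,"rx":0,"ry":0,"rz":0,"fingers":-1},{"dx":0,"dy":-8,"dz":0,"rx":0,"ry":0,"rz":0,"fingers":-1},{"dx":0,"dy":-10,"dz":0,"rx":0,"ry":0,"rz":0,"fingers":-1},{"dx":0,"dy":-12,"dz":0,"rx":0,"ry":0,"rz":0,"fingers":-1},{"dx":0,"dy":-14,"dz":0,"rx":0,"ry":0,"rz":0,"fingers":-1},{"dx":0,"dy":-15.5,"dz":0,"rx":0,"ry":0,"rz":0,"fingers":-1},{"dx":0,"dy":-16.5,"dz":0,"rx":0,"ry":0,"rz":0,"fingers":-1},{"dx":0,"dy":-17.2,"dz":0,"rx":0,"ry":0,"rz":0,"fingers":-1},{"dx":0,"dy":-17.2,"dz":0,"rx":0,"ry":0,"rz":0,"fingers":-1}]' 25
python3 -m jog '[{"dx":0,"dy":-0.5,"dz":0,"rx":0,"ry":0,"rz":0,"fingers":-1},{"dx":0,"dy":-0.7,"dz":0,"rx":0,"ry":0,"rz":0,"fingers":-1},{"dx":0,"dy":-0.7,"dz":0,"rx":0,"ry":0,"rz":0,"fingers":-1},{"dx":0,"dy":-0.7,"dz":0,"rx":0,"ry":0,"rz":0,"fingers":-1}]' 25
```

```text
t: 4.3
ee_pos: [574.0, 29.4, 95.0]
ee_rot: [-0.0, 0.997, 0.083, -0.001]
wrist_force: [-6.9, 0.7, 9.0]
grip_width: 25.9
t: 4.63
ee_pos: [573.5, 32.4, 95.0]
ee_rot: [0.002, 0.997, 0.083, -0.001]
wrist_force: [-4.7, -15.8, 8.9]
grip_width: 26.0
```

```bash

python3 -m jog '[{"dx":0,"dy":0.5,"dz":0,"rx":0,"ry":0,"rz":0,"fingers":1},{"dx":0,"dy":0.5,"dz":0,"rx":0,"ry":0,"rz":0,"fingers":1},{"dx":0,"dy":0.5,"dz":0,"rx":0,"ry":0,"rz":0,"fingers":1},{"dx":0,"dy":0.5,"dz":-3,"rx":0,"ry":0,"rz":0,"fingers":1},{"dx":0,"dy":0.5,"dz":-6,"rx":0,"ry":0,"rz":0,"fingers":1},{"dx":0,"dy":3,"dz":-9,"rx":0,"ry":0,"rz":0,"fingers":1},{"dx":0,"dy":6,"dz":-12,"rx":0,"ry":0,"rz":0,"fingers":1},{"dx":0,"dy":9,"dz":-14,"rx":0,"ry":0,"rz":0,"fingers":1},{"dx":0,"dy":12.5,"dz":-14,"rx":0,"ry":0,"rz":0,"fingers":1},{"dx":0,"dy":12.5,"dz":-14,"rx":0,"ry":0,"rz":0,"fingers":1}]' 
python3 - <<'E'
from h import *
c=capture("wrist");save(c,"pics/w2.png");save(capture("scene"),"pics/s2.png")
E
```

```text
t: 5.47
ee_pos: [596.7, -92.6, 236.1]
ee_rot: [0.001, 0.997, 0.081, 0.002]
wrist_force: [-0.2, 0.2, 0.0]
grip_width: 90.3
```

View pics/w2.png

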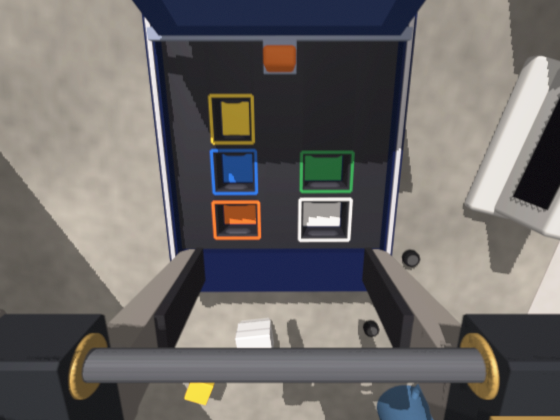

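The door is open. Outlines seen: yellow (231,119), blue (234,172), orange (236,220), green (327,172) and white (325,220). I'll refine the shell pose from these.

```bash
cat > nest.py <<'E'
from shellfit import *
def nests(c,p0=(580.8,-12.4,.165)):
    h=cv2.cvtColor(c["frame"],cv2.COLOR_RGB2HSV).astype(int);pts=[];N=[]
    rng=dict(figurine=(2,16),charger=(102,116),tin=(20,32),speaker=(45,80))
    for n,(x,y) in NEST.items():
        hx,hy=[v/2+6.5 for v in DIM[n][:2]]
        q=proj(c,S2W(p0,[(x+i*hx,y+j*hy,50) for i,j in((-1,-1),(1,-1),(1,1),(-1,1))]))
        w=np.zeros(h.shape[:2],np.uint8);cv2.fillConvexPoly(w,q.astype(int),1)
        m=((h[...,1]<60)&(h[...,2]>150)) if n=="earbuds" else ((h[...,0]>=rng[n][0])&(h[...,0]<=rng[n][1])&(h[...,1]>120)&(h[...,2]>70))
        cn,l,st,_=cv2.connectedComponentsWithStats((m&(w>0)).astype(np.uint8))
        if cn<2: continue
        k=1+np.argmax(st[1:,2]*st[1:,3]);ys,xs=np.where(l==k)
        (cx,cy),sz,a=cv2.minAreaRect(np.c_[xs,ys].astype(np.float32))
        if min(sz)<25: continue
        pts.append(ray(c,cx,cy,50)[:2]);N.append((x,y))
    pts=np.array(pts);N=np.array(N)
    f=lambda p:(S2W(p,np.c_[N,0*N[:,:1]])[:,:2]-pts).ravel()
    r=least_squares(f,p0,x_scale=[1,1,.01]);return r.x,f(r.x).reshape(-1,2)
if __name__=="__main__":
    p,r=nests(capture("wrist"));print(p.round(4),r.round(1).tolist())
E
python3 nest.py; python3 - <<'E'
from h import *
C=[capture("scene"),capture("side")]
for n,x0 in dict(figurine=(453,355),charger=(560,350),tin=(529,-401)).items():
    print(n,*[np.round(o,3) for o in fit(n,C,x0,win=30)])
c=capture("wrist")
print("earbud top", ray(c,254,327,42))
goto(590,-322,200,.165)
E
```

```text
[ 5.809188e+02 -1.253500e+01  1.653000e-01] [[0.3, 0.0], [-0.8, 0.0], [0.7, -0.4], [-0.5, 0.2], [0.2, 0.2]]
figurine [ 4.53168e+02  3.55359e+02 -4.46000e-01] 0.115 2
charger [561.196 350.754  -1.553] 0.181 2
tin [ 5.29193e+02 -4.01814e+02 -2.14000e-01] 0.367 2
earbud top [ 587.94887005 -271.40577684   42.        ]
d [-4.32 23.13  3.33] r [-0.001  0.001  0.001] j6 -0.31
```

```bash

python3 -m jog '[{"dx":-1,"dy":4,"dz":-1,"rx":0,"ry":0,"rz":0,"fingers":1},{"dx":-2,"dy":8,"dz":-1,"rx":0,"ry":0,"rz":0,"fingers":1},{"dx":-3,"dy":12,"dz":-1,"rx":0,"ry":0,"rz":0,"fingers":1},{"dx":-5,"dy":16,"dz":-1,"rx":0,"ry":0,"rz":0,"fingers":1},{"dx":-6,"dy":20.5,"dz":-1,"rx":0,"ry":0,"rz":0,"fingers":1},{"dx":-6,"dy":20.5,"dz":-1,"rx":0,"ry":0,"rz":0,"fingers":1},{"dx":-6,"dy":20.5,"dz":-1,"rx":0,"ry":0,"rz":0,"fingers":1}]' 
python3 - <<'E'
from h import *
c=capture("wrist");save(c,"pics/w3.png")
h=cv2.cvtColor(c["frame"],cv2.COLOR_RGB2HSV)
E
```

```text
t: 6.35
ee_pos: [568.9, -301.6, 243.5]
ee_rot: [-0.0, 0.997, 0.081, -0.0]
wrist_force: [0.6, 0.2, 0.5]
grip_width: 92.0
```

View pics/w3.png

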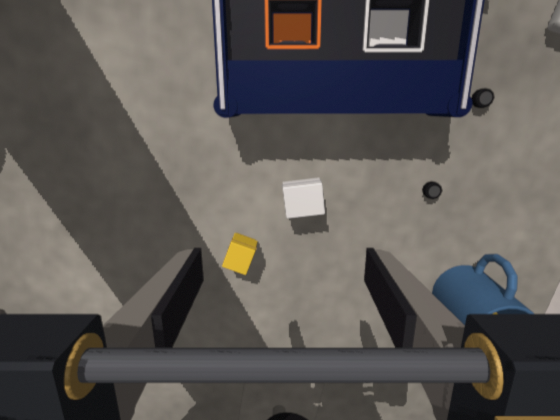

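```bash
python3 - <<'E'
from h import *
w=capture("wrist")
xe=ray(w,304,200,42);xt=ray(w,240,257,42)
C=[w]
r=fit("earbuds",C,xe,win=40);print(xe[:2].round(1),r[0].round(3),r[1])
r=fit("tin",C,xt,win=30);print(xt[:2].round(1),r[0].round(3),r[1])
h=cv2.cvtColor(w["frame"],cv2.COLOR_RGB2HSV);print(h[200,304],h[183,302],h[160,304],h[260,238],h[240,245])
E
```

```text
[ 596.2 -310.9] [ 5.94964e+02 -3.13522e+02  2.78000e-01] 0.1976657658815384
[ 532.  -394.9] [ 5.29503e+02 -3.99671e+02 -2.12000e-01] 0.045495159924030304
[ 12  12 215] [ 11  11 178] [18 31 81] [ 23 191 218] [ 23 192 174]
```

```bash
sed -i 's/(S<45)&(V>150)}/(S<24)\&(V>100)}/' h.py; python3 - <<'E'
from h import *
w=capture("wrist")
r=fit("earbuds",[w],(595,-313),win=40);print(r[0].round(3),r[1])
goto(529.4,-400.5,100,-.213)
E
```

```text
[ 5.95541e+02 -3.14093e+02  2.83000e-01] 0.03687329590320587
d [-5.64  9.44 14.36] r [-0.001  0.001  0.379] j6 -0.65
```

```bash

python3 -m jog '[{"dx":-1.9,"dy":3.1,"dz":3,"rx":0,"ry":0,"rz":0.12,"fingers":0.5},{"dx":-3.8,"dy":6.3,"dz":6,"rx":0,"ry":0,"rz":0.24,"fingers":0.5},{"dx":-5.6,"dy":9.4,"dz":9,"rx":0,"ry":0,"rz":0.379,"fingers":0.5},{"dx":-5.6,"dy":9.4,"dz":12,"rx":0,"ry":0,"rz":0.379,"fingers":0.5},{"dx":-5.6,"dy":9.4,"dz":14.3,"rx":0,"ry":0,"rz":0.379,"fingers":0.5},{"dx":-5.6,"dy":9.4,"dz":14.3,"rx":0,"ry":0,"rz":0.379,"fingers":0.5},{"dx":-5.6,"dy":9.4,"dz":14.3,"rx":0,"ry":0,"rz":0.379,"fingers":0.5}]' 
python3 - <<'E'
from h import *
goto(529.4,-400.5,22,-.213)
E
```

```text
t: 7.08
ee_pos: [529.5, -400.0, 100.3]
ee_rot: [-0.001, 0.994, -0.106, -0.001]
wrist_force: [1.1, 0.1, 0.5]
grip_width: 68.9
d [0.02 0.07 7.83] r [-0.002  0.003  0.001] j6 -0.44
```

```bash

python3 -m jog '[{"dx":0,"dy":0.1,"dz":3,"rx":0,"ry":0,"rz":0,"fingers":0.5},{"dx":0,"dy":0.1,"dz":6,"rx":0,"ry":0,"rz":0,"fingers":0.5},{"dx":0,"dy":0.1,"dz":7.8,"rx":0,"ry":0,"rz":0,"fingers":0.3},{"dx":0,"dy":0.1,"dz":7.8,"rx":0,"ry":0,"rz":0,"fingers":-1},{"dx":0,"dy":0.1,"dz":7.8,"rx":0,"ry":0,"rz":0,"fingers":-1},{"dx":0,"dy":0.1,"dz":7.8,"rx":0,"ry":0,"rz":0,"fingers":-1},{"dx":0,"dy":0.1,"dz":7.8,"rx":0,"ry":0,"rz":0,"fingers":-1},{"dx":0,"dy":0.1,"dz":7.8,"rx":0,"ry":0,"rz":0,"fingers":-1},{"dx":0,"dy":0.1,"dz":7.8,"rx":0,"ry":0,"rz":0,"fingers":-1}]' 30
python3 -m jog '[{"dx":0,"dy":0,"dz":-3,"rx":0,"ry":0,"rz":0,"fingers":-1},{"dx":0,"dy":0,"dz":-6,"rx":0,"ry":0,"rz":0,"fingers":-1},{"dx":0,"dy":0,"dz":-10,"rx":0,"ry":0,"rz":0,"fingers":-1},{"dx":0,"dy":0,"dz":-13,"rx":0,"ry":0,"rz":0,"fingers":-1},{"dx":0,"dy":0,"dz":-13,"rx":0,"ry":0,"rz":0,"fingers":-1}]' 30
cat > place.py <<'E'
import sys
from shellfit import *
P=(580.9,-12.5,.165)
n=sys.argv[1];z=float(sys.argv[2]);x,y=NEST[n];X=S2W(P,[(x,y,z)])[0];print(X.round(1));goto(*X,P[2])
E
python3 place.py tin 130
```

```text
t: 7.83
ee_pos: [530.5, -403.7, 25.3]
ee_rot: [0.001, 0.994, -0.107, 0.001]
wrist_force: [-0.2, 0.5, 8.3]
grip_width: 31.9
t: 8.25
ee_pos: [532.5, -405.7, 161.1]
ee_rot: [0.003, 0.994, -0.107, 0.005]
wrist_force: [0.7, -0.7, -0.8]
grip_width: 31.8
[532.4 -25.6 130. ]
d [ -8.12 -37.15   2.86] r [ 0.007 -0.009 -0.379] j6 -0.44
```

```bash

python3 -m jog '[{"dx":-1,"dy":-4,"dz":0,"rx":0,"ry":0,"rz":-0.1,"fingers":-1},{"dx":-2,"dy":-8,"dz":0,"rx":0,"ry":0,"rz":-0.2,"fingers":-1},{"dx":-3,"dy":-12,"dz":0,"rx":0,"ry":0,"rz":-0.3,"fingers":-1},{"dx":-4,"dy":-16,"dz":0,"rx":0,"ry":0,"rz":-0.379,"fingers":-1},{"dx":-5,"dy":-20,"dz":0,"rx":0,"ry":0,"rz":-0.379,"fingers":-1},{"dx":-6,"dy":-24,"dz":0,"rx":0,"ry":0,"rz":-0.379,"fingers":-1},{"dx":-6.5,"dy":-28,"dz":0,"rx":0,"ry":0,"rz":-0.379,"fingers":-1},{"dx":-7.5,"dy":-32,"dz":0,"rx":0,"ry":0,"rz":-0.379,"fingers":-1},{"dx":-8.1,"dy":-36,"dz":0,"rx":0,"ry":0,"rz":-0.379,"fingers":-1},{"dx":-8.1,"dy":-37,"dz":0,"rx":0,"ry":0,"rz":-0.379,"fingers":-1},{"dx":-8.1,"dy":-37.1,"dz":0,"rx":0,"ry":0,"rz":-0.379,"fingers":-1},{"dx":-8.1,"dy":-37.1,"dz":2.8,"rx":0,"ry":0,"rz":-0.379,"fingers":-1}]' 30
python3 -m jog '[{"dx":0,"dy":0,"dz":0,"rx":0,"ry":0,"rz":0,"fingers":-1},{"dx":0,"dy":0,"dz":0,"rx":0,"ry":0,"rz":0,"fingers":-1},{"dx":0,"dy":0,"dz":0,"rx":0,"ry":0,"rz":0,"fingers":-1}]' 30
python3 place.py tin 130; python3 - <<'E'
from h import *
c=capture("wrist");s,p,R=tool();save(c,"pics/w4.png",(150,150,430,390),2)
for zz in(20,24,28):
    r=fit("tin",[c],p[:2],z=p[2]-zz,win=60);print(zz,p.round(1),r[0].round(3),r[1])
E
```

```text
t: 9.25
ee_pos: [532.7, -23.2, 129.0]
ee_rot: [0.001, 0.997, 0.083, 0.004]
wrist_force: [0.9, -0.7, -0.5]
grip_width: 32.0
t: 9.5
ee_pos: [528.9, -24.4, 125.5]
ee_rot: [0.0, 0.997, 0.082, -0.0]
wrist_force: [0.8, -0.2, 0.0]
grip_width: 31.7
[532.4 -25.6 130. ]
d [ 0.32  0.18 -0.45] r [ 0.     0.    -0.001] j6 -0.21
20 [529.3 -24.3 125.8] [ 5.28645e+02 -1.69920e+01  1.36000e-01] 0.14219814538955688
24 [529.3 -24.3 125.8] [ 5.28966e+02 -1.96490e+01  1.52000e-01] 0.15945477783679962
28 [529.3 -24.3 125.8] [ 5.2932e+02 -2.1751e+01  1.6300e-01] 0.20035411417484283
```

View pics/w4.png

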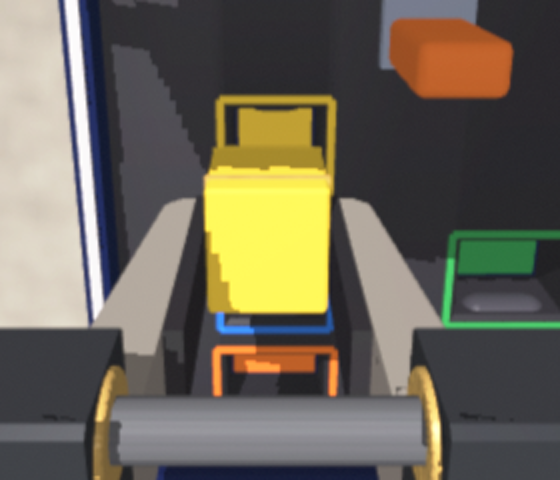

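```bash
python3 - <<'E'
from h import *
c=capture("wrist");s,p,R=tool();a=.165
print(p.round(1))
for zg in(20,22,25,28):
    z=p[2]-zg+42
    q=[ray(c,u,v,z)[:2]-p[:2] for u,v in((252.5,237.5),(314.5,237.5),(314.5,306),(254,306),(283.5,271.5))]
    q=np.array(q)@np.array([[np.cos(a),-np.sin(a)],[np.sin(a),np.cos(a)]])
    print(zg,q.round(1).tolist())
E
python3 -m jog '[{"dx":0,"dy":0,"dz":0,"rx":0,"ry":0,"rz":0,"fingers":-1},{"dx":0,"dy":0,"dz":0,"rx":0,"ry":0,"rz":0,"fingers":-1}]' 30
```

```text
[529.4 -24.2 126. ]
20 [[-14.1, 26.8], [15.6, 26.8], [16.6, -10.9], [-14.4, -10.9], [0.8, 8.7]]
22 [[-14.3, 26.0], [15.8, 26.0], [16.9, -12.2], [-14.6, -12.2], [0.8, 7.7]]
25 [[-14.6, 24.8], [16.1, 24.8], [17.2, -14.2], [-14.9, -14.1], [0.8, 6.1]]
28 [[-14.9, 23.6], [16.4, 23.6], [17.5, -16.1], [-15.2, -16.1], [0.8, 4.5]]
t: 9.77
ee_pos: [529.3, -23.8, 125.7]
ee_rot: [0.0, 0.997, 0.082, 0.0]
wrist_force: [0.2, -0.2, -0.7]
grip_width: 31.5
```

```bash
cat > place.py <<'E'
import sys
from shellfit import *
P=(580.9,-12.5,.165)
n=sys.argv[1];z=float(sys.argv[2]);ox,oy=(float(v) for v in sys.argv[3:5]) if len(sys.argv)>3 else (0,0)
x,y=NEST[n];X=S2W(P,[(x-ox,y-oy,z)])[0];print(X.round(1));goto(*X,P[2])
E
python3 place.py tin 54 0.5 4.5
```

```text
[532.6 -30.2  54. ]
d [0.22 0.69 7.17] r [ 0.    -0.001 -0.   ] j6 -0.21
```

```bash

python3 -m jog '[{"dx":0.2,"dy":0.7,"dz":1.5,"rx":0,"ry":0,"rz":0,"fingers":-1},{"dx":0.2,"dy":0.7,"dz":3,"rx":0,"ry":0,"rz":0,"fingers":-1},{"dx":0.2,"dy":0.7,"dz":4,"rx":0,"ry":0,"rz":0,"fingers":-1},{"dx":0.2,"dy":0.7,"dz":4.7,"rx":0,"ry":0,"rz":0,"fingers":-1},{"dx":0.2,"dy":0.7,"dz":5.3,"rx":0,"ry":0,"rz":0,"fingers":-1},{"dx":0.2,"dy":0.7,"dz":5.5,"rx":0,"ry":0,"rz":0,"fingers":-1},{"dx":0.2,"dy":0.7,"dz":5.5,"rx":0,"ry":0,"rz":0,"fingers":-1}]' 30;python3 place.py tin 54 0.5 4.5
python3 -m jog '[{"dx":0,"dy":0,"dz":0.4,"rx":0,"ry":0,"rz":0,"fingers":-1},{"dx":0,"dy":0,"dz":0.8,"rx":0,"ry":0,"rz":0,"fingers":-1},{"dx":0,"dy":0,"dz":1.2,"rx":0,"ry":0,"rz":0,"fingers":-1},{"dx":0,"dy":0,"dz":1.4,"rx":0,"ry":0,"rz":0,"fingers":-1},{"dx":0,"dy":0,"dz":1.4,"rx":0,"ry":0,"rz":0,"fingers":-1}]' 30;python3 place.py tin 54 0.5 4.5
```

```text
t: 10.35
ee_pos: [531.9, -29.8, 69.8]
ee_rot: [-0.0, 0.997, 0.082, -0.0]
wrist_force: [0.1, 0.7, -0.7]
grip_width: 31.5
[532.6 -30.2  54. ]
d [0.07 0.05 1.58] r [-0.     0.001  0.   ] j6 -0.22
t: 10.77
ee_pos: [533.1, -30.3, 56.3]
ee_rot: [0.0, 0.997, 0.083, 0.001]
wrist_force: [2.0, -2.4, 1.3]
grip_width: 31.9
[532.6 -30.2  54. ]
d [-0.05 -0.02  0.23] r [ 0.001 -0.002  0.   ] j6 -0.22
```

```bash

python3 -m jog '[{"dx":0,"dy":0,"dz":0.2,"rx":0,"ry":0,"rz":0,"fingers":-1},{"dx":0,"dy":0,"dz":0.2,"rx":0,"ry":0,"rz":0,"fingers":0.1},{"dx":0,"dy":0,"dz":0.2,"rx":0,"ry":0,"rz":0,"fingers":0.1},{"dx":0,"dy":0,"dz":0.2,"rx":0,"ry":0,"rz":0,"fingers":0.1},{"dx":0,"dy":0,"dz":-2,"rx":0,"ry":0,"rz":0,"fingers":0.1},{"dx":0,"dy":0,"dz":-4,"rx":0,"ry":0,"rz":0,"fingers":-1},{"dx":0,"dy":0,"dz":-4,"rx":0,"ry":0,"rz":0,"fingers":-1},{"dx":0,"dy":0,"dz":-4,"rx":0,"ry":0,"rz":0,"fingers":-1},{"dx":0,"dy":0,"dz":-4,"rx":0,"ry":0,"rz":0,"fingers":-1},{"dx":0,"dy":0,"dz":-4,"rx":0,"ry":0,"rz":0,"fingers":-1},{"dx":0,"dy":0,"dz":-4,"rx":0,"ry":0,"rz":0,"fingers":-1}]' 30;python3 place.py tin 75
```

```text
t: 11.68
ee_pos: [531.3, -29.9, 95.1]
ee_rot: [-0.0, 0.997, 0.082, -0.001]
wrist_force: [-0.2, -0.9, -0.1]
grip_width: 12.5
[532.4 -25.6  75. ]
d [ 0.18 -0.4   2.01] r [-0.     0.002  0.   ] j6 -0.22
```

```bash

python3 -m jog '[{"dx":0.1,"dy":-0.4,"dz":0,"rx":0,"ry":0,"rz":0,"fingers":-1},{"dx":0.1,"dy":-0.4,"dz":1,"rx":0,"ry":0,"rz":0,"fingers":-1},{"dx":0.1,"dy":-0.4,"dz":2,"rx":0,"ry":0,"rz":0,"fingers":-1},{"dx":0.1,"dy":-0.4,"dz":2.5,"rx":0,"ry":0,"rz":0,"fingers":-1},{"dx":0.1,"dy":-0.4,"dz":2.9,"rx":0,"ry":0,"rz":0,"fingers":-1},{"dx":0.1,"dy":-0.4,"dz":3.3,"rx":0,"ry":0,"rz":0,"fingers":-1},{"dx":0.1,"dy":-0.4,"dz":3.5,"rx":0,"ry":0,"rz":0,"fingers":-1},{"dx":0.1,"dy":-0.4,"dz":3.5,"rx":0,"ry":0,"rz":0,"fingers":-1}]' 30
python3 -m jog '[{"dx":0,"dy":0,"dz":0.3,"rx":0,"ry":0,"rz":0,"fingers":-1},{"dx":0,"dy":0,"dz":0.3,"rx":0,"ry":0,"rz":0,"fingers":-1},{"dx":0,"dy":0,"dz":0.3,"rx":0,"ry":0,"rz":0,"fingers":-1}]' 30;python3 place.py tin 58
```

```text
t: 12.35
ee_pos: [532.0, -25.8, 60.2]
ee_rot: [-0.0, 0.997, 0.082, -0.0]
wrist_force: [-0.2, 0.1, 0.5]
grip_width: 0.7
t: 12.6
ee_pos: [532.3, -26.0, 58.4]
ee_rot: [0.0, 0.997, 0.082, -0.0]
wrist_force: [-2.5, -0.4, 11.1]
grip_width: 0.2
[532.4 -25.6  58. ]
d [ 0.01 -0.03  0.04] r [0. 0. 0.] j6 -0.22
```

```bash

python3 -m jog '[{"dx":0,"dy":0,"dz":0.2,"rx":0,"ry":0,"rz":0,"fingers":-1},{"dx":0,"dy":0,"dz":0.4,"rx":0,"ry":0,"rz":0,"fingers":-1},{"dx":0,"dy":0,"dz":0.4,"rx":0,"ry":0,"rz":0,"fingers":-1}]' 30
python3 -m jog '[{"dx":0,"dy":0,"dz":-3,"rx":0,"ry":0,"rz":0,"fingers":-1},{"dx":0,"dy":3,"dz":-6,"rx":0,"ry":0,"rz":0,"fingers":1},{"dx":2,"dy":7,"dz":-10,"rx":0,"ry":0,"rz":0,"fingers":1},{"dx":4,"dy":10,"dz":-13,"rx":0,"ry":0,"rz":0,"fingers":1},{"dx":4,"dy":12,"dz":-16,"rx":0,"ry":0,"rz":0,"fingers":1},{"dx":4,"dy":12,"dz":-17,"rx":0,"ry":0,"rz":0,"fingers":1},{"dx":4,"dy":12,"dz":-17,"rx":0,"ry":0,"rz":0,"fingers":1}]' 30
python3 - <<'E'
from h import *
save(capture("wrist"),"pics/w5.png")
E
```

```text
t: 12.85
ee_pos: [532.9, -25.9, 58.1]
ee_rot: [0.0, 0.997, 0.082, 0.0]
wrist_force: [-17.1, 0.9, 61.8]
grip_width: 0.5
t: 13.43
ee_pos: [595.0, -140.6, 228.7]
ee_rot: [0.001, 0.997, 0.081, 0.004]
wrist_force: [-0.1, 0.4, 0.2]
grip_width: 38.1
```

View pics/w5.png

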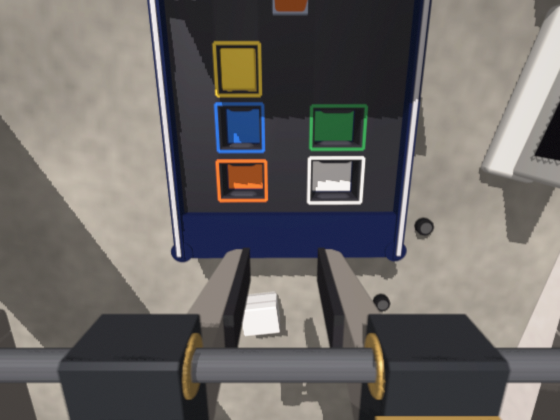

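The tin is home (stopped at 58.1 mm with a hard floor force). Earbuds next.

```bash

python3 - <<'E'
from h import *
r=fit("earbuds",[capture("wrist")],(595.5,-314),win=40);print(r[0].round(3),r[1])
goto(595.5,-314,100,.283)
E
```

```text
[ 5.95483e+02 -3.13810e+02  2.92000e-01] 0.03933674842119217
d [-2.49 17.42 12.39] r [ 0.    -0.001 -0.119] j6 -0.4
```

```bash

python3 -m jog '[{"dx":-0.6,"dy":4,"dz":0,"rx":0,"ry":0,"rz":-0.04,"fingers":0.6},{"dx":-1.2,"dy":8,"dz":2,"rx":0,"ry":0,"rz":-0.08,"fingers":0.6},{"dx":-1.8,"dy":12,"dz":4,"rx":0,"ry":0,"rz":-0.12,"fingers":0.6},{"dx":-2.5,"dy":16,"dz":6,"rx":0,"ry":0,"rz":-0.122,"fingers":0.6},{"dx":-2.5,"dy":17.4,"dz":9,"rx":0,"ry":0,"rz":-0.122,"fingers":0.6},{"dx":-2.5,"dy":17.4,"dz":12.4,"rx":0,"ry":0,"rz":-0.122,"fingers":0.6},{"dx":-2.5,"dy":17.4,"dz":12.4,"rx":0,"ry":0,"rz":-0.122,"fingers":0.6},{"dx":-2.5,"dy":17.4,"dz":12.4,"rx":0,"ry":0,"rz":-0.122,"fingers":0.6}]' 
python3 - <<'E'
from h import *
goto(595.5,-314,22,.287)
E
```

```text
t: 14.2
ee_pos: [592.8, -311.3, 96.8]
ee_rot: [-0.002, 0.99, 0.143, -0.003]
wrist_force: [-0.7, 0.8, 0.2]
grip_width: 73.7
d [0.22 0.37 7.47] r [-0.005  0.005  0.   ] j6 -0.77
```

```bash
python3 -m jog '[{"dx":0,"dy":0,"dz":0,"rx":0,"ry":0,"rz":0,"fingers":0.6},{"dx":0,"dy":0,"dz":0,"rx":0,"ry":0,"rz":0,"fingers":0.6},{"dx":0,"dy":0,"dz":0,"rx":0,"ry":0,"rz":0,"fingers":0.6}]' 
python3 - <<'E'
from h import *
goto(595.5,-314,22,.287)
E
```

```text
t: 14.45
ee_pos: [596.7, -313.0, 102.3]
ee_rot: [0.001, 0.99, 0.144, 0.001]
wrist_force: [0.0, -0.3, -0.3]
grip_width: 73.3
d [-0.16  0.05  8.03] r [ 0.002 -0.002  0.001] j6 -0.77
```

```bash

python3 -m jog '[{"dx":0,"dy":0,"dz":3,"rx":0,"ry":0,"rz":0,"fingers":0.5},{"dx":0,"dy":0,"dz":5,"rx":0,"ry":0,"rz":0,"fingers":0.5},{"dx":0,"dy":0,"dz":7,"rx":0,"ry":0,"rz":0,"fingers":0.5},{"dx":0,"dy":0,"dz":8,"rx":0,"ry":0,"rz":0,"fingers":0.5},{"dx":0,"dy":0,"dz":8,"rx":0,"ry":0,"rz":0,"fingers":0.5},{"dx":0,"dy":0,"dz":8,"rx":0,"ry":0,"rz":0,"fingers":0.5},{"dx":0,"dy":0,"dz":8,"rx":0,"ry":0,"rz":0,"fingers":0.5}]' 30
python3 - <<'E'
from h import *
goto(595.5,-314,22,.287)
E
```

```text
t: 15.03
ee_pos: [596.5, -313.7, 21.8]
ee_rot: [0.001, 0.99, 0.143, 0.001]
wrist_force: [-0.2, -0.0, 0.6]
grip_width: 68.8
d [-0.11 -0.   -0.02] r [ 0.002 -0.002  0.   ] j6 -0.77
```

```bash

python3 -m jog '[{"dx":-0.1,"dy":0,"dz":0,"rx":0,"ry":0,"rz":0,"fingers":-1},{"dx":-0.1,"dy":0,"dz":0,"rx":0,"ry":0,"rz":0,"fingers":-1},{"dx":-0.1,"dy":0,"dz":0,"rx":0,"ry":0,"rz":0,"fingers":-1},{"dx":-0.1,"dy":0,"dz":0,"rx":0,"ry":0,"rz":0,"fingers":-1},{"dx":-0.1,"dy":0,"dz":0,"rx":0,"ry":0,"rz":0,"fingers":-1},{"dx":-0.1,"dy":0,"dz":0,"rx":0,"ry":0,"rz":0,"fingers":-1},{"dx":-0.1,"dy":0,"dz":0,"rx":0,"ry":0,"rz":0,"fingers":-1},{"dx":-0.1,"dy":0,"dz":0,"rx":0,"ry":0,"rz":0,"fingers":-1}]' 30
python3 -m jog '[{"dx":0,"dy":0,"dz":-2,"rx":0,"ry":0,"rz":0,"fingers":-1},{"dx":0,"dy":0,"dz":-5,"rx":0,"ry":0,"rz":0,"fingers":-1},{"dx":0,"dy":0,"dz":-8,"rx":0,"ry":0,"rz":0,"fingers":-1},{"dx":0,"dy":0,"dz":-11,"rx":0,"ry":0,"rz":0,"fingers":-1},{"dx":0,"dy":0,"dz":-12,"rx":0,"ry":0,"rz":0,"fingers":-1},{"dx":0,"dy":0,"dz":-12,"rx":0,"ry":0,"rz":0,"fingers":-1},{"dx":0,"dy":0,"dz":-12,"rx":0,"ry":0,"rz":0,"fingers":-1}]' 30
python3 place.py earbuds 130
```

```text
t: 15.7
ee_pos: [594.8, -313.9, 20.7]
ee_rot: [0.0, 0.99, 0.143, 0.0]
wrist_force: [-1.4, 1.0, 5.3]
grip_width: 45.9
t: 16.28
ee_pos: [594.2, -313.5, 139.5]
ee_rot: [-0.0, 0.99, 0.143, -0.0]
wrist_force: [-0.9, 0.8, -0.9]
grip_width: 45.9
[ 649.1 -117.7  130. ]
d [ 10.8  -17.23   0.95] r [-0.     0.     0.122] j6 -0.77
```

```bash

python3 -m jog '[{"dx":2,"dy":-3,"dz":0,"rx":0,"ry":0,"rz":0.04,"fingers":-1},{"dx":4,"dy":-6,"dz":0,"rx":0,"ry":0,"rz":0.08,"fingers":-1},{"dx":6,"dy":-9,"dz":0,"rx":0,"ry":0,"rz":0.122,"fingers":-1},{"dx":8,"dy":-12,"dz":0,"rx":0,"ry":0,"rz":0.122,"fingers":-1},{"dx":9.5,"dy":-15,"dz":0,"rx":0,"ry":0,"rz":0.122,"fingers":-1},{"dx":10.8,"dy":-17.2,"dz":0,"rx":0,"ry":0,"rz":0.122,"fingers":-1},{"dx":10.8,"dy":-17.2,"dz":1,"rx":0,"ry":0,"rz":0.122,"fingers":-1},{"dx":10.8,"dy":-17.2,"dz":2,"rx":0,"ry":0,"rz":0.122,"fingers":-1},{"dx":10.8,"dy":-17.2,"dz":4,"rx":0,"ry":0,"rz":0.122,"fingers":-1},{"dx":10.8,"dy":-17.2,"dz":6,"rx":0,"ry":0,"rz":0.122,"fingers":-1},{"dx":10.8,"dy":-17.2,"dz":6,"rx":0,"ry":0,"rz":0.122,"fingers":-1},{"dx":10.8,"dy":-17.2,"dz":6,"rx":0,"ry":0,"rz":0.122,"fingers":-1}]' 30
python3 -m jog '[{"dx":0,"dy":0,"dz":0,"rx":0,"ry":0,"rz":0,"fingers":-1},{"dx":0,"dy":0,"dz":0,"rx":0,"ry":0,"rz":0,"fingers":-1},{"dx":0,"dy":0,"dz":0,"rx":0,"ry":0,"rz":0,"fingers":-1}]' 30
python3 place.py earbuds 53
```

```text
t: 17.28
ee_pos: [647.2, -119.0, 77.4]
ee_rot: [-0.001, 0.997, 0.082, -0.002]
wrist_force: [-0.1, -0.6, -0.6]
grip_width: 45.9
t: 17.53
ee_pos: [650.0, -118.6, 81.1]
ee_rot: [0.0, 0.997, 0.082, 0.001]
wrist_force: [-0.1, 1.0, -0.2]
grip_width: 45.7
[ 649.1 -117.7   53. ]
d [-0.08 -0.1   2.81] r [ 0.001 -0.002 -0.   ] j6 -0.35
```

```bash

python3 -m jog '[{"dx":0,"dy":-0.1,"dz":0.5,"rx":0,"ry":0,"rz":0,"fingers":-1},{"dx":0,"dy":-0.1,"dz":1,"rx":0,"ry":0,"rz":0,"fingers":-1},{"dx":0,"dy":-0.1,"dz":1.5,"rx":0,"ry":0,"rz":0,"fingers":-1},{"dx":0,"dy":-0.1,"dz":2,"rx":0,"ry":0,"rz":0,"fingers":-1},{"dx":0,"dy":-0.1,"dz":2.4,"rx":0,"ry":0,"rz":0,"fingers":-1},{"dx":0,"dy":-0.1,"dz":2.7,"rx":0,"ry":0,"rz":0,"fingers":-1},{"dx":0,"dy":-0.1,"dz":2.7,"rx":0,"ry":0,"rz":0,"fingers":-1},{"dx":0,"dy":-0.1,"dz":2.7,"rx":0,"ry":0,"rz":0,"fingers":-1}]' 30
python3 place.py earbuds 53
```

```text
t: 18.2
ee_pos: [650.1, -118.1, 53.0]
ee_rot: [0.001, 0.997, 0.083, 0.001]
wrist_force: [2.0, -4.1, -0.8]
grip_width: 45.5
[ 649.1 -117.7   53. ]
d [-0.09 -0.05  0.  ] r [ 0.002 -0.002  0.   ] j6 -0.35
```

```bash

python3 -m jog '[{"dx":0,"dy":0,"dz":0,"rx":0,"ry":0,"rz":0,"fingers":0.4},{"dx":0,"dy":0,"dz":0,"rx":0,"ry":0,"rz":0,"fingers":0.4},{"dx":0,"dy":0,"dz":-1,"rx":0,"ry":0,"rz":0,"fingers":0.4},{"dx":0,"dy":0,"dz":-3,"rx":0,"ry":0,"rz":0,"fingers":0.4},{"dx":0,"dy":0,"dz":-5,"rx":0,"ry":0,"rz":0,"fingers":-1},{"dx":0,"dy":0,"dz":-5,"rx":0,"ry":0,"rz":0,"fingers":-1},{"dx":0,"dy":0,"dz":-5,"rx":0,"ry":0,"rz":0,"fingers":-1},{"dx":0,"dy":0,"dz":-5,"rx":0,"ry":0,"rz":0,"fingers":-1},{"dx":0,"dy":0,"dz":-5,"rx":0,"ry":0,"rz":0,"fingers":-1},{"dx":0,"dy":0,"dz":-5,"rx":0,"ry":0,"rz":0,"fingers":-1},{"dx":0,"dy":0,"dz":-5,"rx":0,"ry":0,"rz":0,"fingers":-1},{"dx":0,"dy":0,"dz":-5,"rx":0,"ry":0,"rz":0,"fingers":-1}]' 30
python3 place.py earbuds 58
```

```text
t: 19.2
ee_pos: [648.8, -117.1, 102.4]
ee_rot: [-0.0, 0.997, 0.082, -0.001]
wrist_force: [0.8, -0.2, -0.2]
grip_width: 13.1
[ 649.1 -117.7   58. ]
d [0.02 0.07 4.44] r [-0.     0.001 -0.   ] j6 -0.35
```

```bash

python3 -m jog '[{"dx":0,"dy":0,"dz":0.5,"rx":0,"ry":0,"rz":0,"fingers":-1},{"dx":0,"dy":0,"dz":1,"rx":0,"ry":0,"rz":0,"fingers":-1},{"dx":0,"dy":0,"dz":2,"rx":0,"ry":0,"rz":0,"fingers":-1},{"dx":0,"dy":0,"dz":2.5,"rx":0,"ry":0,"rz":0,"fingers":-1},{"dx":0,"dy":0,"dz":3,"rx":0,"ry":0,"rz":0,"fingers":-1},{"dx":0,"dy":0,"dz":3.4,"rx":0,"ry":0,"rz":0,"fingers":-1},{"dx":0,"dy":0,"dz":3.8,"rx":0,"ry":0,"rz":0,"fingers":-1},{"dx":0,"dy":0,"dz":4.2,"rx":0,"ry":0,"rz":0,"fingers":-1},{"dx":0,"dy":0,"dz":4.4,"rx":0,"ry":0,"rz":0,"fingers":-1},{"dx":0,"dy":0,"dz":4.4,"rx":0,"ry":0,"rz":0,"fingers":-1},{"dx":0,"dy":0,"dz":4.4,"rx":0,"ry":0,"rz":0,"fingers":-1}]' 30
python3 -m jog '[{"dx":0,"dy":0,"dz":0.1,"rx":0,"ry":0,"rz":0,"fingers":-1},{"dx":0,"dy":0,"dz":0.1,"rx":0,"ry":0,"rz":0,"fingers":-1},{"dx":0,"dy":0,"dz":0.1,"rx":0,"ry":0,"rz":0,"fingers":-1}]' 30
```

```text
t: 20.12
ee_pos: [649.0, -117.1, 58.7]
ee_rot: [-0.0, 0.997, 0.082, -0.0]
wrist_force: [-0.5, 0.2, 1.5]
grip_width: 0.5
t: 20.37
ee_pos: [649.1, -117.2, 58.4]
ee_rot: [0.0, 0.997, 0.082, -0.0]
wrist_force: [-2.5, -0.1, 7.9]
grip_width: 0.4
```

```bash

python3 -m jog '[{"dx":0,"dy":0,"dz":0.1,"rx":0,"ry":0,"rz":0,"fingers":-1},{"dx":0,"dy":0,"dz":0.15,"rx":0,"ry":0,"rz":0,"fingers":-1},{"dx":0,"dy":0,"dz":0.15,"rx":0,"ry":0,"rz":0,"fingers":-1}]' 30
python3 -m jog '[{"dx":0,"dy":0,"dz":-2,"rx":0,"ry":0,"rz":0,"fingers":-1},{"dx":0,"dy":0,"dz":-6,"rx":0,"ry":0,"rz":0,"fingers":0},{"dx":0,"dy":0,"dz":-10,"rx":0,"ry":0,"rz":0,"fingers":0.6},{"dx":0,"dy":0,"dz":-14,"rx":0,"ry":0,"rz":0,"fingers":0.6},{"dx":0,"dy":0,"dz":-18,"rx":0,"ry":0,"rz":0,"fingers":0.6},{"dx":0,"dy":0,"dz":-21,"rx":0,"ry":0,"rz":0,"fingers":0.6},{"dx":0,"dy":0,"dz":-21,"rx":0,"ry":0,"rz":0,"fingers":0.6}]' 30
python3 - <<'E'
from h import *
C=[capture("scene"),capture("side")]
for n,x0 in dict(figurine=(453,355),charger=(560,350)).items():
    print(n,*[np.round(o,3) for o in fit(n,C,x0,win=30)])
goto(561,300,270,0)
E
```

```text
t: 20.62
ee_pos: [649.1, -117.2, 58.4]
ee_rot: [0.0, 0.997, 0.082, -0.0]
wrist_force: [-7.1, 1.4, 19.6]
grip_width: -0.1
t: 21.2
ee_pos: [652.4, -117.7, 273.9]
ee_rot: [0.001, 0.997, 0.082, 0.005]
wrist_force: [0.5, 0.5, 1.0]
grip_width: 38.2
figurine [ 4.53227e+02  3.55376e+02 -4.45000e-01] 0.113 2
charger [561.196 350.754  -1.553] 0.181 2
d [ -1.91 -42.62  -0.28] r [ 0.001 -0.003  0.165] j6 -0.35
```

```bash

python3 -m jog '[{"dx":-0.5,"dy":-3,"dz":-0.5,"rx":0,"ry":0,"rz":0.04,"fingers":0.6},{"dx":-1.5,"dy":-7,"dz":-0.5,"rx":0,"ry":0,"rz":0.08,"fingers":0.6},{"dx":-2.5,"dy":-11,"dz":-0.5,"rx":0,"ry":0,"rz":0.12,"fingers":0.6},{"dx":-3.5,"dy":-15,"dz":-0.5,"rx":0,"ry":0,"rz":0.165,"fingers":0.6},{"dx":-4.5,"dy":-19,"dz":-0.5,"rx":0,"ry":0,"rz":0.165,"fingers":0.6},{"dx":-5.5,"dy":-23,"dz":-0.5,"rx":0,"ry":0,"rz":0.165,"fingers":0.6},{"dx":-6,"dy":-27,"dz":-0.5,"rx":0,"ry":0,"rz":0.165,"fingers":0.6},{"dx":-6.2,"dy":-31,"dz":-0.5,"rx":0,"ry":0,"rz":0.165,"fingers":0.6},{"dx":-6.5,"dy":-35,"dz":-0.5,"rx":0,"ry":0,"rz":0.165,"fingers":0.6},{"dx":-6.7,"dy":-39,"dz":-0.5,"rx":0,"ry":0,"rz":0.165,"fingers":0.6},{"dx":-6.8,"dy":-42,"dz":-0.5,"rx":0,"ry":0,"rz":0.165,"fingers":0.6},{"dx":-6.8,"dy":-44.5,"dz":-0.5,"rx":0,"ry":0,"rz":0.165,"fingers":0.6}]' 30
python3 -m jog '[{"dx":0,"dy":0,"dz":0,"rx":0,"ry":0,"rz":0,"fingers":0.6},{"dx":0,"dy":0,"dz":0,"rx":0,"ry":0,"rz":0,"fingers":0.6},{"dx":0,"dy":0,"dz":0,"rx":0,"ry":0,"rz":0,"fingers":0.6},{"dx":0,"dy":0,"dz":0,"rx":0,"ry":0,"rz":0,"fingers":0.6}]' 30
python3 - <<'E'
from h import *
c=capture("wrist");save(c,"pics/w6.png")
for n,x0 in dict(figurine=(453,355),charger=(560,350)).items():
    print(n,*[np.round(o,3) for o in fit(n,[c],x0,win=50)])
goto(561,351,100,0)
E
```

```text
t: 22.3
ee_pos: [507.0, 312.6, 269.1]
ee_rot: [0.001, 1.0, 0.001, -0.002]
wrist_force: [-0.1, -1.2, -0.3]
grip_width: 73.4
t: 22.63
ee_pos: [508.9, 309.3, 270.6]
ee_rot: [0.001, 1.0, -0.0, -0.001]
wrist_force: [0.4, -0.0, 0.6]
grip_width: 73.2
figurine [453.613 357.371  -0.465] 0.049 1
charger [562.434 352.54   -1.407] 0.091 1
d [ 5.2  -4.19 17.08] r [ 0.001  0.001 -0.001] j6 0.55
```

View pics/w6.png

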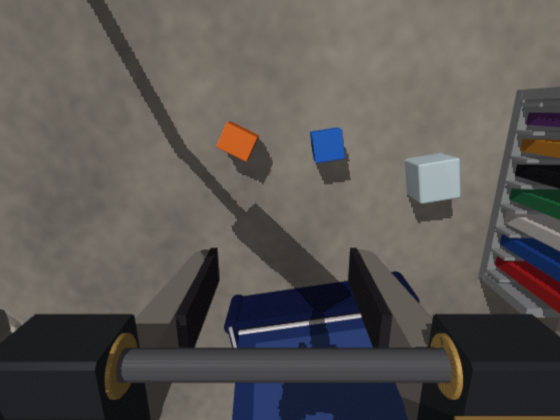

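```bash

python3 -m jog '[{"dx":1,"dy":-1,"dz":3,"rx":0,"ry":0,"rz":-0.05,"fingers":0.5},{"dx":3,"dy":-2,"dz":6,"rx":0,"ry":0,"rz":-0.1,"fingers":0.5},{"dx":5.3,"dy":-4.3,"dz":9,"rx":0,"ry":0,"rz":-0.16,"fingers":0.5},{"dx":5.3,"dy":-4.3,"dz":12,"rx":0,"ry":0,"rz":-0.16,"fingers":0.5},{"dx":5.3,"dy":-4.3,"dz":15,"rx":0,"ry":0,"rz":-0.16,"fingers":0.5},{"dx":5.3,"dy":-4.3,"dz":18,"rx":0,"ry":0,"rz":-0.16,"fingers":0.5},{"dx":5.3,"dy":-4.3,"dz":18,"rx":0,"ry":0,"rz":-0.16,"fingers":0.5},{"dx":5.3,"dy":-4.3,"dz":18,"rx":0,"ry":0,"rz":-0.16,"fingers":0.5},{"dx":5.3,"dy":-4.3,"dz":18,"rx":0,"ry":0,"rz":-0.16,"fingers":0.5},{"dx":5.3,"dy":-4.3,"dz":18,"rx":0,"ry":0,"rz":-0.16,"fingers":0.5},{"dx":5.3,"dy":-4.3,"dz":18,"rx":0,"ry":0,"rz":-0.16,"fingers":0.5},{"dx":5.3,"dy":-4.3,"dz":18,"rx":0,"ry":0,"rz":-0.16,"fingers":0.5}]' 30
python3 - <<'E'
from h import *
c=capture("wrist")
for w in(35,45,55): r=fit("charger",[c],(562,352),win=w);print(r[0].round(3),r[1])
save(c,"pics/w7.png",(150,120,430,330),2)
goto(562,352,22,.16)
E
```

```text
t: 23.68
ee_pos: [562.9, 354.1, 93.5]
ee_rot: [-0.001, 0.997, 0.08, 0.001]
wrist_force: [-0.1, 0.4, 0.3]
grip_width: 69.0
[5.62456e+02 3.52715e+02 1.60000e-01] 0.04858415573835373
[562.464 352.712  -1.411] 0.04860074445605278
[562.464 352.712  -1.411] 0.04860074445605278
d [-0.11  0.19  7.11] r [-0.001 -0.002 -0.   ] j6 0.4
```

View pics/w7.png

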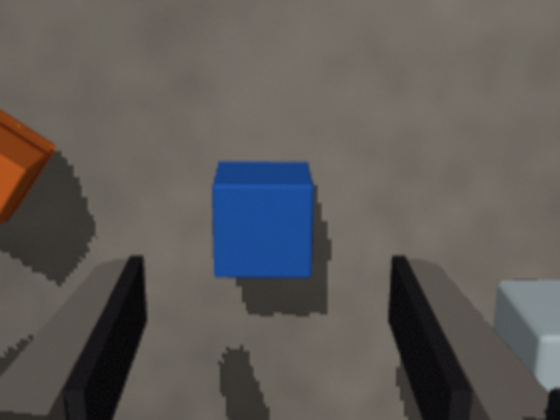

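Charger at (562.4,352.7), yaw 0.16, and the jaw is aligned with it. Descending to grasp.

```bash

python3 -m jog '[{"dx":0,"dy":0.1,"dz":2,"rx":0,"ry":0,"rz":0,"fingers":0.5},{"dx":0,"dy":0.1,"dz":4,"rx":0,"ry":0,"rz":0,"fingers":0.5},{"dx":0,"dy":0.1,"dz":6,"rx":0,"ry":0,"rz":0,"fingers":0.4},{"dx":0,"dy":0.1,"dz":7.1,"rx":0,"ry":0,"rz":0,"fingers":0.4},{"dx":0,"dy":0.1,"dz":7.1,"rx":0,"ry":0,"rz":0,"fingers":0.4},{"dx":0,"dy":0.1,"dz":7.1,"rx":0,"ry":0,"rz":0,"fingers":0.4},{"dx":0,"dy":0.1,"dz":7.1,"rx":0,"ry":0,"rz":0,"fingers":0.4}]' 30
python3 -m jog '[{"dx":0,"dy":0,"dz":0,"rx":0,"ry":0,"rz":0,"fingers":-1},{"dx":0,"dy":0,"dz":0,"rx":0,"ry":0,"rz":0,"fingers":-1},{"dx":0,"dy":0,"dz":0,"rx":0,"ry":0,"rz":0,"fingers":-1},{"dx":0,"dy":0,"dz":0,"rx":0,"ry":0,"rz":0,"fingers":-1},{"dx":0,"dy":0,"dz":0,"rx":0,"ry":0,"rz":0,"fingers":-1},{"dx":0,"dy":0,"dz":0,"rx":0,"ry":0,"rz":0,"fingers":-1},{"dx":0,"dy":0,"dz":0,"rx":0,"ry":0,"rz":0,"fingers":-1},{"dx":0,"dy":0,"dz":0,"rx":0,"ry":0,"rz":0,"fingers":-1}]' 30
python3 -m jog '[{"dx":0,"dy":0,"dz":-2,"rx":0,"ry":0,"rz":0,"fingers":-1},{"dx":0,"dy":0,"dz":-5,"rx":0,"ry":0,"rz":0,"fingers":-1},{"dx":0,"dy":0,"dz":-9,"rx":0,"ry":0,"rz":0,"fingers":-1},{"dx":0,"dy":0,"dz":-13,"rx":0,"ry":0,"rz":0,"fingers":-1},{"dx":0,"dy":0,"dz":-17,"rx":0,"ry":0,"rz":0,"fingers":-1},{"dx":0,"dy":0,"dz":-21,"rx":0,"ry":0,"rz":0,"fingers":-1},{"dx":0,"dy":0,"dz":-25,"rx":0,"ry":0,"rz":0,"fingers":-1},{"dx":0,"dy":0,"dz":-26.5,"rx":0,"ry":0,"rz":0,"fingers":-1},{"dx":0,"dy":0,"dz":-26.5,"rx":0,"ry":0,"rz":0,"fingers":-1},{"dx":0,"dy":0,"dz":-26.5,"rx":0,"ry":0,"rz":0,"fingers":-1},{"dx":0,"dy":0,"dz":-26.5,"rx":0,"ry":0,"rz":0,"fingers":-1}]' 30
python3 place.py charger 290
```

```text
t: 24.32
ee_pos: [562.9, 353.2, 21.8]
ee_rot: [-0.0, 0.997, 0.08, 0.001]
wrist_force: [0.4, 0.3, 0.1]
grip_width: 64.2
t: 24.98
ee_pos: [562.4, 352.8, 21.0]
ee_rot: [-0.0, 0.997, 0.08, 0.0]
wrist_force: [-2.0, -0.2, 5.9]
grip_width: 35.8
t: 25.9
ee_pos: [561.3, 352.1, 283.3]
ee_rot: [0.001, 0.997, 0.08, -0.001]
wrist_force: [1.4, 0.7, -1.5]
grip_width: 35.7
[541.4 -79.9 290. ]
d [-8.85 42.33 -0.59] r [ 0.001  0.003 -0.005] j6 0.4
```

```bash

python3 -m jog '[{"dx":-0.6,"dy":3,"dz":0,"rx":0,"ry":0,"rz":0,"fingers":-1},{"dx":-1.5,"dy":7,"dz":0,"rx":0,"ry":0,"rz":0,"fingers":-1},{"dx":-2.3,"dy":11,"dz":0,"rx":0,"ry":0,"rz":-0.005,"fingers":-1},{"dx":-3.2,"dy":15,"dz":0,"rx":0,"ry":0,"rz":-0.005,"fingers":-1},{"dx":-4,"dy":19,"dz":0,"rx":0,"ry":0,"rz":-0.005,"fingers":-1},{"dx":-4.8,"dy":23,"dz":0,"rx":0,"ry":0,"rz":-0.005,"fingers":-1},{"dx":-5.6,"dy":27,"dz":0,"rx":0,"ry":0,"rz":-0.005,"fingers":-1},{"dx":-6.5,"dy":31,"dz":0,"rx":0,"ry":0,"rz":-0.005,"fingers":-1},{"dx":-7.3,"dy":35,"dz":0,"rx":0,"ry":0,"rz":-0.005,"fingers":-1},{"dx":-8.1,"dy":38.5,"dz":0,"rx":0,"ry":0,"rz":-0.005,"fingers":-1},{"dx":-8.8,"dy":41,"dz":2,"rx":0,"ry":0,"rz":-0.005,"fingers":-1},{"dx":-8.8,"dy":42.3,"dz":5,"rx":0,"ry":0,"rz":-0.005,"fingers":-1}]' 30
python3 -m jog '[{"dx":0,"dy":0,"dz":4,"rx":0,"ry":0,"rz":0,"fingers":-1},{"dx":0,"dy":0,"dz":8,"rx":0,"ry":0,"rz":0,"fingers":-1},{"dx":0,"dy":0,"dz":11,"rx":0,"ry":0,"rz":0,"fingers":-1},{"dx":0,"dy":0,"dz":13,"rx":0,"ry":0,"rz":0,"fingers":-1},{"dx":0,"dy":0,"dz":14,"rx":0,"ry":0,"rz":0,"fingers":-1},{"dx":0,"dy":0,"dz":14,"rx":0,"ry":0,"rz":0,"fingers":-1},{"dx":0,"dy":0,"dz":14,"rx":0,"ry":0,"rz":0,"fingers":-1},{"dx":0,"dy":0,"dz":14,"rx":0,"ry":0,"rz":0,"fingers":-1},{"dx":0,"dy":0,"dz":14,"rx":0,"ry":0,"rz":0,"fingers":-1}]' 30
python3 place.py charger 53
```

```text
t: 26.9
ee_pos: [542.4, -82.2, 235.2]
ee_rot: [0.001, 0.997, 0.081, 0.001]
wrist_force: [1.2, 0.2, -1.5]
grip_width: 35.9
t: 27.65
ee_pos: [543.7, -79.0, 96.9]
ee_rot: [0.0, 0.997, 0.082, 0.001]
wrist_force: [0.3, 0.5, -1.4]
grip_width: 35.7
[541.4 -79.9  53. ]
d [-0.25  0.05  4.39] r [ 0.001 -0.002  0.   ] j6 -0.31
```

```bash

python3 -m jog '[{"dx":-0.1,"dy":0,"dz":0.7,"rx":0,"ry":0,"rz":0,"fingers":-1},{"dx":-0.2,"dy":0,"dz":1.5,"rx":0,"ry":0,"rz":0,"fingers":-1},{"dx":-0.2,"dy":0,"dz":2.2,"rx":0,"ry":0,"rz":0,"fingers":-1},{"dx":-0.2,"dy":0,"dz":2.8,"rx":0,"ry":0,"rz":0,"fingers":-1},{"dx":-0.2,"dy":0,"dz":3.2,"rx":0,"ry":0,"rz":0,"fingers":-1},{"dx":-0.2,"dy":0,"dz":3.6,"rx":0,"ry":0,"rz":0,"fingers":-1},{"dx":-0.2,"dy":0,"dz":4,"rx":0,"ry":0,"rz":0,"fingers":-1},{"dx":-0.2,"dy":0,"dz":4.3,"rx":0,"ry":0,"rz":0,"fingers":-1},{"dx":-0.2,"dy":0,"dz":4.3,"rx":0,"ry":0,"rz":0,"fingers":-1},{"dx":-0.2,"dy":0,"dz":4.3,"rx":0,"ry":0,"rz":0,"fingers":-1}]' 30
python3 place.py charger 53
```

```text
t: 28.48
ee_pos: [542.3, -80.6, 52.6]
ee_rot: [0.001, 0.997, 0.083, 0.001]
wrist_force: [2.9, -7.9, -2.2]
grip_width: 35.8
[541.4 -79.9  53. ]
d [-0.07 -0.08 -0.04] r [ 0.002 -0.002  0.001] j6 -0.31
```

```bash

python3 -m jog '[{"dx":0,"dy":0,"dz":0,"rx":0,"ry":0,"rz":0,"fingers":0.2},{"dx":0,"dy":0,"dz":0,"rx":0,"ry":0,"rz":0,"fingers":0.2},{"dx":0,"dy":0,"dz":-1,"rx":0,"ry":0,"rz":0,"fingers":0.2},{"dx":0,"dy":0,"dz":-3,"rx":0,"ry":0,"rz":0,"fingers":0.2},{"dx":0,"dy":0,"dz":-5,"rx":0,"ry":0,"rz":0,"fingers":-1},{"dx":0,"dy":0,"dz":-5,"rx":0,"ry":0,"rz":0,"fingers":-1},{"dx":0,"dy":0,"dz":-5,"rx":0,"ry":0,"rz":0,"fingers":-1},{"dx":0,"dy":0,"dz":-5,"rx":0,"ry":0,"rz":0,"fingers":-1},{"dx":0,"dy":0,"dz":-5,"rx":0,"ry":0,"rz":0,"fingers":-1},{"dx":0,"dy":0,"dz":-5,"rx":0,"ry":0,"rz":0,"fingers":-1},{"dx":0,"dy":0,"dz":-5,"rx":0,"ry":0,"rz":0,"fingers":-1},{"dx":0,"dy":0,"dz":-5,"rx":0,"ry":0,"rz":0,"fingers":-1}]' 30
python3 place.py charger 58
```

```text
t: 29.48
ee_pos: [540.4, -79.2, 102.0]
ee_rot: [-0.0, 0.997, 0.082, -0.001]
wrist_force: [0.2, 0.5, -0.2]
grip_width: 4.0
[541.4 -79.9  58. ]
d [0.1  0.09 4.4 ] r [-0.     0.001 -0.   ] j6 -0.31
```

```bash

python3 -m jog '[{"dx":0,"dy":0,"dz":0.5,"rx":0,"ry":0,"rz":0,"fingers":-1},{"dx":0,"dy":0,"dz":1,"rx":0,"ry":0,"rz":0,"fingers":-1},{"dx":0,"dy":0,"dz":2,"rx":0,"ry":0,"rz":0,"fingers":-1},{"dx":0,"dy":0,"dz":2.5,"rx":0,"ry":0,"rz":0,"fingers":-1},{"dx":0,"dy":0,"dz":3,"rx":0,"ry":0,"rz":0,"fingers":-1},{"dx":0,"dy":0,"dz":3.4,"rx":0,"ry":0,"rz":0,"fingers":-1},{"dx":0,"dy":0,"dz":3.8,"rx":0,"ry":0,"rz":0,"fingers":-1},{"dx":0,"dy":0,"dz":4.2,"rx":0,"ry":0,"rz":0,"fingers":-1},{"dx":0,"dy":0,"dz":4.5,"rx":0,"ry":0,"rz":0,"fingers":-1},{"dx":0,"dy":0,"dz":4.5,"rx":0,"ry":0,"rz":0,"fingers":-1},{"dx":0,"dy":0,"dz":4.5,"rx":0,"ry":0,"rz":0,"fingers":-1}]' 30
python3 -m jog '[{"dx":0,"dy":0,"dz":0.1,"rx":0,"ry":0,"rz":0,"fingers":-1},{"dx":0,"dy":0,"dz":0.15,"rx":0,"ry":0,"rz":0,"fingers":-1},{"dx":0,"dy":0,"dz":0.15,"rx":0,"ry":0,"rz":0,"fingers":-1}]' 30
```

```text
t: 30.4
ee_pos: [540.9, -79.4, 58.3]
ee_rot: [0.0, 0.997, 0.082, 0.0]
wrist_force: [-4.8, 0.2, 16.1]
grip_width: 0.5
t: 30.65
ee_pos: [540.9, -79.4, 58.2]
ee_rot: [0.0, 0.997, 0.082, 0.0]
wrist_force: [-10.2, 0.8, 34.0]
grip_width: 1.0
```

Charger is home (58.2 mm, hard stop). Now the figurine: I'll rise, cross over and re-check.

```bash

python3 -m jog '[{"dx":0,"dy":0,"dz":-3,"rx":0,"ry":0,"rz":0,"fingers":-1},{"dx":0,"dy":0,"dz":-7,"rx":0,"ry":0,"rz":0,"fingers":0},{"dx":0,"dy":0,"dz":-11,"rx":0,"ry":0,"rz":0,"fingers":0.6},{"dx":0,"dy":0,"dz":-15,"rx":0,"ry":0,"rz":0,"fingers":0.6},{"dx":0,"dy":0,"dz":-19,"rx":0,"ry":0,"rz":0,"fingers":0.6},{"dx":0,"dy":0,"dz":-22,"rx":0,"ry":0,"rz":0,"fingers":0.6},{"dx":0,"dy":0,"dz":-22,"rx":0,"ry":0,"rz":0,"fingers":0.6}]' 30
python3 - <<'E'
from h import *
C=[capture("scene"),capture("side")]
r=fit("figurine",C,(453,356),win=30);print(r[0].round(3),r[1])
save(C[0],"pics/s8.png")
goto(453.5,357,275,-.455)
E
```

```text
t: 31.23
ee_pos: [543.9, -79.7, 282.4]
ee_rot: [0.001, 0.997, 0.082, 0.005]
wrist_force: [0.4, -0.5, 0.4]
grip_width: 38.6
[ 4.53223e+02  3.55337e+02 -4.45000e-01] 0.11424078047275543
d [ -1.49 -44.48   0.14] r [-0.    -0.002  0.62 ] j6 -0.31
```

```bash

python3 -m jog '[{"dx":0,"dy":-3,"dz":0,"rx":0,"ry":0,"rz":0.05,"fingers":0.6},{"dx":-0.2,"dy":-7,"dz":0,"rx":0,"ry":0,"rz":0.1,"fingers":0.6},{"dx":-0.3,"dy":-11,"dz":0,"rx":0,"ry":0,"rz":0.15,"fingers":0.6},{"dx":-0.5,"dy":-15,"dz":0,"rx":0,"ry":0,"rz":0.2,"fingers":0.6},{"dx":-0.6,"dy":-19,"dz":0,"rx":0,"ry":0,"rz":0.25,"fingers":0.6},{"dx":-0.8,"dy":-23,"dz":0,"rx":0,"ry":0,"rz":0.3,"fingers":0.6},{"dx":-1,"dy":-27,"dz":0,"rx":0,"ry":0,"rz":0.38,"fingers":0.6},{"dx":-1.1,"dy":-31,"dz":0,"rx":0,"ry":0,"rz":0.46,"fingers":0.6},{"dx":-1.2,"dy":-35,"dz":0,"rx":0,"ry":0,"rz":0.54,"fingers":0.6},{"dx":-1.4,"dy":-39,"dz":0,"rx":0,"ry":0,"rz":0.62,"fingers":0.6},{"dx":-1.5,"dy":-42.5,"dz":0,"rx":0,"ry":0,"rz":0.62,"fingers":0.6},{"dx":-1.5,"dy":-44.4,"dz":2,"rx":0,"ry":0,"rz":0.62,"fingers":0.6}]' 30
python3 -m jog '[{"dx":0,"dy":0,"dz":4,"rx":0,"ry":0,"rz":0,"fingers":0.5},{"dx":0,"dy":0,"dz":8,"rx":0,"ry":0,"rz":0,"fingers":0.5},{"dx":0,"dy":0,"dz":11,"rx":0,"ry":0,"rz":0,"fingers":0.5},{"dx":0,"dy":0,"dz":14,"rx":0,"ry":0,"rz":0,"fingers":0.5},{"dx":0,"dy":0,"dz":15.5,"rx":0,"ry":0,"rz":0,"fingers":0.5},{"dx":0,"dy":0,"dz":15.5,"rx":0,"ry":0,"rz":0,"fingers":0.5},{"dx":0,"dy":0,"dz":15.5,"rx":0,"ry":0,"rz":0,"fingers":0.5},{"dx":0,"dy":0,"dz":15.5,"rx":0,"ry":0,"rz":0,"fingers":0.5},{"dx":0,"dy":0,"dz":15.5,"rx":0,"ry":0,"rz":0,"fingers":0.5},{"dx":0,"dy":0,"dz":15.5,"rx":0,"ry":0,"rz":0,"fingers":0.5}]' 30
python3 - <<'E'
from h import *
c=capture("wrist")
r=fit("figurine",[c],(453.5,357),win=55);print(r[0].round(3),r[1])
goto(*r[0][:2],23,r[0][2])
E
```

```text
t: 32.33
ee_pos: [452.7, 360.4, 256.6]
ee_rot: [-0.001, 0.974, -0.225, 0.001]
wrist_force: [-0.5, 0.1, 0.3]
grip_width: 73.3
t: 33.17
ee_pos: [453.7, 356.7, 102.3]
ee_rot: [-0.001, 0.974, -0.226, 0.001]
wrist_force: [-0.6, 0.1, -0.5]
grip_width: 68.9
[453.651 357.371  -0.454] 0.04040006548166275
d [-0.03 -0.05  7.93] r [-0.002 -0.001 -0.001] j6 1.12
```

```bash

python3 -m jog '[{"dx":0,"dy":0,"dz":2,"rx":0,"ry":0,"rz":0,"fingers":0.5},{"dx":0,"dy":0,"dz":4,"rx":0,"ry":0,"rz":0,"fingers":0.5},{"dx":0,"dy":0,"dz":6,"rx":0,"ry":0,"rz":0,"fingers":0.4},{"dx":0,"dy":0,"dz":7.5,"rx":0,"ry":0,"rz":0,"fingers":0.4},{"dx":0,"dy":0,"dz":7.8,"rx":0,"ry":0,"rz":0,"fingers":0.4},{"dx":0,"dy":0,"dz":7.8,"rx":0,"ry":0,"rz":0,"fingers":0.4},{"dx":0,"dy":0,"dz":7.8,"rx":0,"ry":0,"rz":0,"fingers":0.4},{"dx":0,"dy":0,"dz":7.8,"rx":0,"ry":0,"rz":0,"fingers":0.4}]' 30
python3 -m jog '[{"dx":0,"dy":0,"dz":0,"rx":0,"ry":0,"rz":0,"fingers":-1},{"dx":0,"dy":0,"dz":0,"rx":0,"ry":0,"rz":0,"fingers":-1},{"dx":0,"dy":0,"dz":0,"rx":0,"ry":0,"rz":0,"fingers":-1},{"dx":0,"dy":0,"dz":0,"rx":0,"ry":0,"rz":0,"fingers":-1},{"dx":0,"dy":0,"dz":0,"rx":0,"ry":0,"rz":0,"fingers":-1},{"dx":0,"dy":0,"dz":0,"rx":0,"ry":0,"rz":0,"fingers":-1},{"dx":0,"dy":0,"dz":0,"rx":0,"ry":0,"rz":0,"fingers":-1},{"dx":0,"dy":0,"dz":0,"rx":0,"ry":0,"rz":0,"fingers":-1}]' 30
python3 -m jog '[{"dx":0,"dy":0,"dz":-2,"rx":0,"ry":0,"rz":0,"fingers":-1},{"dx":0,"dy":0,"dz":-5,"rx":0,"ry":0,"rz":0,"fingers":-1},{"dx":0,"dy":0,"dz":-9,"rx":0,"ry":0,"rz":0,"fingers":-1},{"dx":0,"dy":0,"dz":-13,"rx":0,"ry":0,"rz":0,"fingers":-1},{"dx":0,"dy":0,"dz":-17,"rx":0,"ry":0,"rz":0,"fingers":-1},{"dx":0,"dy":0,"dz":-21,"rx":0,"ry":0,"rz":0,"fingers":-1},{"dx":0,"dy":0,"dz":-25,"rx":0,"ry":0,"rz":0,"fingers":-1},{"dx":0,"dy":0,"dz":-26.5,"rx":0,"ry":0,"rz":0,"fingers":-1},{"dx":0,"dy":0,"dz":-26.5,"rx":0,"ry":0,"rz":0,"fingers":-1},{"dx":0,"dy":0,"dz":-26.5,"rx":0,"ry":0,"rz":0,"fingers":-1},{"dx":0,"dy":0,"dz":-26.5,"rx":0,"ry":0,"rz":0,"fingers":-1}]' 30
python3 place.py figurine 290
```

```text
t: 33.88
ee_pos: [453.8, 356.8, 24.4]
ee_rot: [-0.001, 0.974, -0.226, 0.001]
wrist_force: [-0.0, 0.0, -0.1]
grip_width: 64.5
t: 34.55
ee_pos: [453.2, 356.4, 23.4]
ee_rot: [-0.0, 0.974, -0.226, 0.0]
wrist_force: [-1.4, -0.6, 6.0]
grip_width: 39.7
t: 35.47
ee_pos: [452.2, 355.6, 286.3]
ee_rot: [0.001, 0.974, -0.226, -0.001]
wrist_force: [-0.3, 0.1, -0.2]
grip_width: 39.5
[ 550.5 -134.2  290. ]
d [30.35 39.68 -0.31] r [ 0.002  0.002 -0.62 ] j6 1.12
```

```bash

python3 -m jog '[{"dx":1.5,"dy":2,"dz":0,"rx":0,"ry":0,"rz":-0.05,"fingers":-1},{"dx":4,"dy":5.2,"dz":0,"rx":0,"ry":0,"rz":-0.1,"fingers":-1},{"dx":6.4,"dy":8.4,"dz":0,"rx":0,"ry":0,"rz":-0.17,"fingers":-1},{"dx":8.8,"dy":11.6,"dz":0,"rx":0,"ry":0,"rz":-0.24,"fingers":-1},{"dx":11.3,"dy":14.8,"dz":0,"rx":0,"ry":0,"rz":-0.31,"fingers":-1},{"dx":13.7,"dy":18,"dz":0,"rx":0,"ry":0,"rz":-0.38,"fingers":-1},{"dx":16.1,"dy":21.1,"dz":0,"rx":0,"ry":0,"rz":-0.45,"fingers":-1},{"dx":18.6,"dy":24.3,"dz":0,"rx":0,"ry":0,"rz":-0.52,"fingers":-1},{"dx":21,"dy":27.5,"dz":0,"rx":0,"ry":0,"rz":-0.58,"fingers":-1},{"dx":23.4,"dy":30.7,"dz":0,"rx":0,"ry":0,"rz":-0.62,"fingers":-1},{"dx":25.9,"dy":33.9,"dz":0,"rx":0,"ry":0,"rz":-0.62,"fingers":-1},{"dx":28.3,"dy":37,"dz":0,"rx":0,"ry":0,"rz":-0.62,"fingers":-1}]' 30
python3 place.py figurine 100
```

```text
t: 36.47
ee_pos: [543.5, -102.5, 285.7]
ee_rot: [-0.0, 0.997, 0.082, -0.002]
wrist_force: [0.2, 0.6, -0.9]
grip_width: 40.1
[ 550.5 -134.2  100. ]
d [ 0.23  3.26 18.56] r [-0.001  0.004  0.   ] j6 -0.35
```

```bash

python3 -m jog '[{"dx":0.1,"dy":3,"dz":2,"rx":0,"ry":0,"rz":0,"fingers":-1},{"dx":0.1,"dy":3.3,"dz":5,"rx":0,"ry":0,"rz":0,"fingers":-1},{"dx":0.1,"dy":3.3,"dz":9,"rx":0,"ry":0,"rz":0,"fingers":-1},{"dx":0.1,"dy":3.3,"dz":13,"rx":0,"ry":0,"rz":0,"fingers":-1},{"dx":0.1,"dy":3.3,"dz":16,"rx":0,"ry":0,"rz":0,"fingers":-1},{"dx":0.1,"dy":3.3,"dz":18.5,"rx":0,"ry":0,"rz":0,"fingers":-1},{"dx":0.1,"dy":3.3,"dz":18.5,"rx":0,"ry":0,"rz":0,"fingers":-1},{"dx":0.1,"dy":3.3,"dz":18.5,"rx":0,"ry":0,"rz":0,"fingers":-1},{"dx":0.1,"dy":3.3,"dz":18.5,"rx":0,"ry":0,"rz":0,"fingers":-1},{"dx":0.1,"dy":3.3,"dz":18.5,"rx":0,"ry":0,"rz":0,"fingers":-1},{"dx":0.1,"dy":3.3,"dz":18.5,"rx":0,"ry":0,"rz":0,"fingers":-1}]' 30
python3 place.py figurine 54
```

```text
t: 37.38
ee_pos: [552.1, -133.1, 104.7]
ee_rot: [0.0, 0.997, 0.082, 0.001]
wrist_force: [-0.3, 0.6, -0.8]
grip_width: 40.0
[ 550.5 -134.2   54. ]
d [-0.19  0.07  5.07] r [ 0.001 -0.003  0.   ] j6 -0.4
```

```bash

python3 -m jog '[{"dx":-0.1,"dy":0.1,"dz":1,"rx":0,"ry":0,"rz":0,"fingers":-1},{"dx":-0.1,"dy":0.1,"dz":2,"rx":0,"ry":0,"rz":0,"fingers":-1},{"dx":-0.1,"dy":0.1,"dz":2.7,"rx":0,"ry":0,"rz":0,"fingers":-1},{"dx":-0.1,"dy":0.1,"dz":3.2,"rx":0,"ry":0,"rz":0,"fingers":-1},{"dx":-0.1,"dy":0.1,"dz":3.7,"rx":0,"ry":0,"rz":0,"fingers":-1},{"dx":-0.1,"dy":0.1,"dz":4.2,"rx":0,"ry":0,"rz":0,"fingers":-1},{"dx":-0.1,"dy":0.1,"dz":4.6,"rx":0,"ry":0,"rz":0,"fingers":-1},{"dx":-0.1,"dy":0.1,"dz":4.9,"rx":0,"ry":0,"rz":0,"fingers":-1},{"dx":-0.1,"dy":0.1,"dz":4.9,"rx":0,"ry":0,"rz":0,"fingers":-1},{"dx":-0.1,"dy":0.1,"dz":4.9,"rx":0,"ry":0,"rz":0,"fingers":-1}]' 30
python3 place.py figurine 54
```

```text
t: 38.22
ee_pos: [552.0, -135.6, 54.3]
ee_rot: [0.001, 0.997, 0.083, 0.002]
wrist_force: [3.0, -6.9, -1.9]
grip_width: 39.8
[ 550.5 -134.2   54. ]
d [-0.13 -0.16  0.03] r [ 0.003 -0.003  0.001] j6 -0.41
```

```bash

python3 -m jog '[{"dx":0,"dy":0,"dz":0,"rx":0,"ry":0,"rz":0,"fingers":0.2},{"dx":0,"dy":0,"dz":0,"rx":0,"ry":0,"rz":0,"fingers":0.2},{"dx":0,"dy":0,"dz":-1,"rx":0,"ry":0,"rz":0,"fingers":0.2},{"dx":0,"dy":0,"dz":-3,"rx":0,"ry":0,"rz":0,"fingers":0.2},{"dx":0,"dy":0,"dz":-5,"rx":0,"ry":0,"rz":0,"fingers":-1},{"dx":0,"dy":0,"dz":-5,"rx":0,"ry":0,"rz":0,"fingers":-1},{"dx":0,"dy":0,"dz":-5,"rx":0,"ry":0,"rz":0,"fingers":-1},{"dx":0,"dy":0,"dz":-5,"rx":0,"ry":0,"rz":0,"fingers":-1},{"dx":0,"dy":0,"dz":-5,"rx":0,"ry":0,"rz":0,"fingers":-1},{"dx":0,"dy":0,"dz":-5,"rx":0,"ry":0,"rz":0,"fingers":-1},{"dx":0,"dy":0,"dz":-5,"rx":0,"ry":0,"rz":0,"fingers":-1},{"dx":0,"dy":0,"dz":-5,"rx":0,"ry":0,"rz":0,"fingers":-1}]' 30
python3 place.py figurine 60
```

```text
t: 39.22
ee_pos: [549.9, -134.0, 103.5]
ee_rot: [-0.0, 0.997, 0.082, -0.0]
wrist_force: [-0.5, 0.2, -0.2]
grip_width: 4.4
[ 550.5 -134.2   60. ]
d [0.06 0.03 4.35] r [-0.     0.001  0.   ] j6 -0.41
```

```bash

python3 -m jog '[{"dx":0,"dy":0,"dz":0.5,"rx":0,"ry":0,"rz":0,"fingers":-1},{"dx":0,"dy":0,"dz":1,"rx":0,"ry":0,"rz":0,"fingers":-1},{"dx":0,"dy":0,"dz":2,"rx":0,"ry":0,"rz":0,"fingers":-1},{"dx":0,"dy":0,"dz":2.5,"rx":0,"ry":0,"rz":0,"fingers":-1},{"dx":0,"dy":0,"dz":3,"rx":0,"ry":0,"rz":0,"fingers":-1},{"dx":0,"dy":0,"dz":3.4,"rx":0,"ry":0,"rz":0,"fingers":-1},{"dx":0,"dy":0,"dz":3.8,"rx":0,"ry":0,"rz":0,"fingers":-1},{"dx":0,"dy":0,"dz":4.2,"rx":0,"ry":0,"rz":0,"fingers":-1},{"dx":0,"dy":0,"dz":4.4,"rx":0,"ry":0,"rz":0,"fingers":-1},{"dx":0,"dy":0,"dz":4.4,"rx":0,"ry":0,"rz":0,"fingers":-1},{"dx":0,"dy":0,"dz":4.4,"rx":0,"ry":0,"rz":0,"fingers":-1}]' 30
python3 -m jog '[{"dx":0,"dy":0,"dz":0.1,"rx":0,"ry":0,"rz":0,"fingers":-1},{"dx":0,"dy":0,"dz":0.15,"rx":0,"ry":0,"rz":0,"fingers":-1},{"dx":0,"dy":0,"dz":0.15,"rx":0,"ry":0,"rz":0,"fingers":-1}]' 30
```

```text
t: 40.13
ee_pos: [549.8, -134.2, 60.4]
ee_rot: [0.0, 0.997, 0.082, -0.0]
wrist_force: [-4.8, -0.2, 11.0]
grip_width: 0.6
t: 40.38
ee_pos: [549.9, -134.2, 60.3]
ee_rot: [0.0, 0.997, 0.083, -0.0]
wrist_force: [-10.4, 0.2, 28.0]
grip_width: 0.7
```

```bash

python3 -m jog '[{"dx":0,"dy":0,"dz":-3,"rx":0,"ry":0,"rz":0,"fingers":-1},{"dx":1,"dy":0,"dz":-7,"rx":0,"ry":0,"rz":0,"fingers":1},{"dx":3,"dy":-1,"dz":-11,"rx":0,"ry":0,"rz":0,"fingers":1},{"dx":5,"dy":-2,"dz":-15,"rx":0,"ry":0,"rz":0,"fingers":1},{"dx":5,"dy":-3,"dz":-18,"rx":0,"ry":0,"rz":0,"fingers":1},{"dx":5,"dy":-4,"dz":-18,"rx":0,"ry":0,"rz":0,"fingers":1},{"dx":5,"dy":-4,"dz":-18,"rx":0,"ry":0,"rz":0,"fingers":1},{"dx":5,"dy":-4,"dz":-18,"rx":0,"ry":0,"rz":0,"fingers":1},{"dx":5,"dy":-4,"dz":-18,"rx":0,"ry":0,"rz":0,"fingers":1},{"dx":5,"dy":-4,"dz":-18,"rx":0,"ry":0,"rz":0,"fingers":1}]' 30
python3 - <<'E'
from shellfit import *
c=capture("wrist");save(c,"pics/w9.png")
P=(580.9,-12.5,.165)
for n in("figurine","earbuds","charger","tin"):
    x0=S2W(P,[(*NEST[n],0)])[0];print(n,x0[:2].round(1))
goto(*S2W(P,[(0,45,150)])[0],.165)
E
```

```text
t: 41.22
ee_pos: [591.9, -86.8, 236.7]
ee_rot: [-0.0, 0.997, 0.082, -0.001]
wrist_force: [-0.0, -0.7, 0.2]
grip_width: 58.5
figurine [ 550.5 -134.2]
earbuds [ 649.1 -117.7]
charger [541.4 -79.9]
tin [532.4 -25.6]
d [  0.13 -12.01   8.7 ] r [-0.001  0.003 -0.001] j6 -0.31
```

View pics/w9.png

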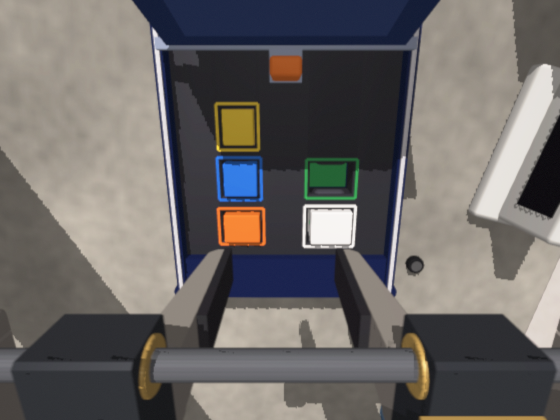

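```bash

python3 -m jog '[{"dx":0.1,"dy":-3,"dz":2,"rx":0,"ry":0,"rz":0,"fingers":0.3},{"dx":0.1,"dy":-6,"dz":4,"rx":0,"ry":0,"rz":0,"fingers":0.3},{"dx":0.1,"dy":-9,"dz":6,"rx":0,"ry":0,"rz":0,"fingers":0.3},{"dx":0.1,"dy":-11,"dz":8,"rx":0,"ry":0,"rz":0,"fingers":0.3},{"dx":0.1,"dy":-12,"dz":8.7,"rx":0,"ry":0,"rz":0,"fingers":0.3},{"dx":0.1,"dy":-12,"dz":8.7,"rx":0,"ry":0,"rz":0,"fingers":0.3},{"dx":0.1,"dy":-12,"dz":8.7,"rx":0,"ry":0,"rz":0,"fingers":0.3},{"dx":0.1,"dy":-12,"dz":8.7,"rx":0,"ry":0,"rz":0,"fingers":0.3},{"dx":0.1,"dy":-12,"dz":8.7,"rx":0,"ry":0,"rz":0,"fingers":0.3}]' 30
python3 - <<'E'
from shellfit import *
for n in("scene","side"):
    c=capture(n);m=mask(c,"speaker");k,l,st,ce=cv2.connectedComponentsWithStats(m);print(n,[(ce[i].round().tolist(),int(st[i,4])) for i in range(1,k) if st[i,4]>12])
goto(*S2W((580.9,-12.5,.165),[(0,45,94)])[0],.165)
E
```

```text
t: 42.02
ee_pos: [575.3, 31.0, 152.7]
ee_rot: [0.0, 0.997, 0.082, 0.001]
wrist_force: [0.5, -0.2, 0.8]
grip_width: 59.6
scene [([552.0, 4.0], 31), ([554.0, 25.0], 132), ([468.0, 85.0], 224), ([258.0, 233.0], 70), ([266.0, 242.0], 92), ([464.0, 294.0], 1061), ([448.0, 261.0], 19), ([459.0, 314.0], 23)]
side []
d [-0.15 -0.1   5.85] r [ 0.    -0.002 -0.001] j6 -0.11
```

```bash

python3 -m jog '[{"dx":-0.1,"dy":0,"dz":1.5,"rx":0,"ry":0,"rz":0,"fingers":0.2},{"dx":-0.1,"dy":0,"dz":3,"rx":0,"ry":0,"rz":0,"fingers":0.2},{"dx":-0.1,"dy":0,"dz":4.5,"rx":0,"ry":0,"rz":0,"fingers":0.2},{"dx":-0.1,"dy":0,"dz":5.7,"rx":0,"ry":0,"rz":0,"fingers":0.2},{"dx":-0.1,"dy":0,"dz":5.7,"rx":0,"ry":0,"rz":0,"fingers":-1},{"dx":-0.1,"dy":0,"dz":5.7,"rx":0,"ry":0,"rz":0,"fingers":-1},{"dx":-0.1,"dy":0,"dz":5.7,"rx":0,"ry":0,"rz":0,"fingers":-1},{"dx":-0.1,"dy":0,"dz":5.7,"rx":0,"ry":0,"rz":0,"fingers":-1},{"dx":-0.1,"dy":0,"dz":5.7,"rx":0,"ry":0,"rz":0,"fingers":-1},{"dx":-0.1,"dy":0,"dz":5.7,"rx":0,"ry":0,"rz":0,"fingers":-1},{"dx":-0.1,"dy":0,"dz":5.7,"rx":0,"ry":0,"rz":0,"fingers":-1}]' 25
python3 - <<'E'
from shellfit import *
goto(*S2W((580.9,-12.5,.165),[(0,-171,95)])[0],.165)
E
```

```text
t: 43.03
ee_pos: [573.5, 31.9, 95.4]
ee_rot: [0.0, 0.997, 0.082, 0.0]
wrist_force: [-1.1, -1.9, 6.2]
grip_width: 25.9
d [-0.   21.6   0.05] r [ 0.    -0.001  0.   ] j6 -0.11
```

```bash

python3 -m jog '[{"dx":0,"dy":1,"dz":0,"rx":0,"ry":0,"rz":0,"fingers":-1},{"dx":0,"dy":3,"dz":0,"rx":0,"ry":0,"rz":0,"fingers":-1},{"dx":0,"dy":5,"dz":0,"rx":0,"ry":0,"rz":0,"fingers":-1},{"dx":0,"dy":7,"dz":0,"rx":0,"ry":0,"rz":0,"fingers":-1},{"dx":0,"dy":9,"dz":0,"rx":0,"ry":0,"rz":0,"fingers":-1},{"dx":0,"dy":11,"dz":0,"rx":0,"ry":0,"rz":0,"fingers":-1},{"dx":0,"dy":13,"dz":0,"rx":0,"ry":0,"rz":0,"fingers":-1},{"dx":0,"dy":15,"dz":0,"rx":0,"ry":0,"rz":0,"fingers":-1},{"dx":0,"dy":17,"dz":0,"rx":0,"ry":0,"rz":0,"fingers":-1},{"dx":0,"dy":19,"dz":0,"rx":0,"ry":0,"rz":0,"fingers":-1},{"dx":0,"dy":20.5,"dz":0,"rx":0,"ry":0,"rz":0,"fingers":-1},{"dx":0,"dy":21.5,"dz":0,"rx":0,"ry":0,"rz":0,"fingers":-1}]' 25
python3 -m jog '[{"dx":0,"dy":0.2,"dz":0,"rx":0,"ry":0,"rz":0,"fingers":-1},{"dx":0,"dy":0.4,"dz":0,"rx":0,"ry":0,"rz":0,"fingers":-1},{"dx":0,"dy":0.5,"dz":0,"rx":0,"ry":0,"rz":0,"fingers":-1},{"dx":0,"dy":0.5,"dz":0,"rx":0,"ry":0,"rz":0,"fingers":-1},{"dx":0,"dy":0.5,"dz":0,"rx":0,"ry":0,"rz":0,"fingers":-1}]' 25
```

```text
t: 44.03
ee_pos: [608.9, -181.2, 95.5]
ee_rot: [-0.0, 0.997, 0.082, 0.0]
wrist_force: [-2.1, 3.8, 7.9]
grip_width: 25.8
t: 44.45
ee_pos: [609.0, -181.8, 95.4]
ee_rot: [-0.002, 0.997, 0.082, -0.0]
wrist_force: [-4.3, 15.1, 10.0]
grip_width: 25.6
```

Closed against the stop (15 N). Releasing, retreating upwards and checking.

```bash

python3 -m jog '[{"dx":0,"dy":-0.4,"dz":0,"rx":0,"ry":0,"rz":0,"fingers":-1},{"dx":0,"dy":-0.4,"dz":0,"rx":0,"ry":0,"rz":0,"fingers":0.5},{"dx":0,"dy":-0.4,"dz":0,"rx":0,"ry":0,"rz":0,"fingers":0.5},{"dx":0,"dy":-0.4,"dz":0,"rx":0,"ry":0,"rz":0,"fingers":0.5},{"dx":0,"dy":-0.4,"dz":-2,"rx":0,"ry":0,"rz":0,"fingers":0.5},{"dx":0,"dy":-0.4,"dz":-5,"rx":0,"ry":0,"rz":0,"fingers":0.5},{"dx":0,"dy":-0.4,"dz":-9,"rx":0,"ry":0,"rz":0,"fingers":0.5},{"dx":0,"dy":-0.4,"dz":-13,"rx":0,"ry":0,"rz":0,"fingers":0.5},{"dx":0,"dy":-0.4,"dz":-13,"rx":0,"ry":0,"rz":0,"fingers":0.5},{"dx":0,"dy":-0.4,"dz":-13,"rx":0,"ry":0,"rz":0,"fingers":0.5}]' 25
python3 - <<'E'
from h import *
c=capture("wrist");save(c,"pics/w10.png")
h=cv2.cvtColor(c["frame"],cv2.COLOR_RGB2HSV).astype(int)
m=(h[...,0]<17)&(h[...,1]>150)&(h[...,2]>60);ys,xs=np.where(m)
k=ys[ys<300];bot=k.max();row=xs[ys==bot-2];print(bot,row.min(),row.max(),ray(c,(row.min()+row.max())/2,bot+.5,122).round(1))
s=capture("side");save(s,"pics/f.png")
E
```

```text
t: 45.28
ee_pos: [610.3, -181.7, 227.3]
ee_rot: [0.001, 0.997, 0.082, 0.002]
wrist_force: [-0.0, -0.7, -0.8]
grip_width: 69.0
219 267 295 [ 610.9 -189.   122. ]
```

View pics/w10.png

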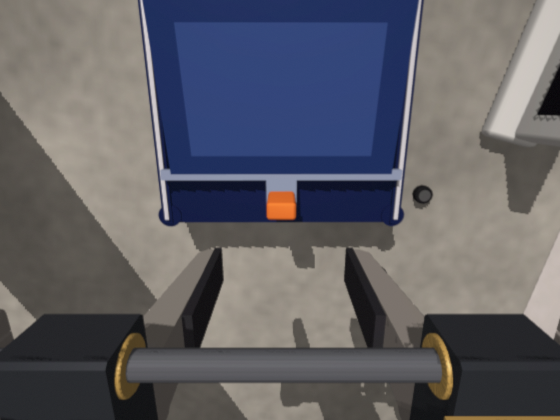

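View pics/f.png

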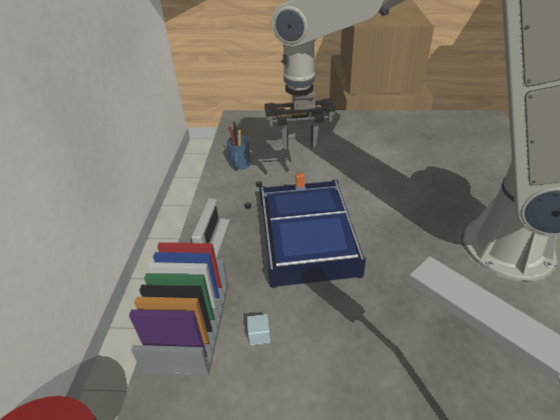

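```bash
python3 -c "
from plant import *
print(sign_off())"
```

```text
the job is handed in; nothing more can be done
None
```

The job is handed in: I opened the door fully, packed the tin, earbud case, charger and figurine, and closed the door again. No speaker was on the desk. I signed off at about 45 s of the 210 s, with the gripper clear of everything.

- **Packing:** each item stopped hard on its cut-out's floor. Their tops were at 58.1 to 58.4 mm for the three 42 mm items and 60.3 mm for the figurine, against 58 and 60 mm expected. The picture before closing showed all four upright in their own colours.
- **Forces:** pressing the tin home peaked at about 62 N at the wrist, the highest I read and under the 120 N limit. I pressed the other three home with 20 to 34 N.
- **Door:** it ran into its end stop with about 15 N both ways. After closing, the handle was within 1 mm of its starting position.
- **Left alone:** the last side view shows the glass cube and both thumb caps where they were.
- **Charger orientation:** it is square, so I could not tell its x side from its y side. I assumed the smaller turn, so it could be a quarter turn off.
- **Disagreement:** the fixed cameras alone placed the shell and items about 2 to 3 mm away from where the wrist camera did. I used the wrist camera's values, and the handle stops agreed with them.

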